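Cure a batch of turned bun feet

ROBOT

A 6-joint arm with a two-finger parallel gripper is mounted at the origin on a cart in front of the work surface, level with it; the furniture and walls round the work are solid. World frame = base frame: x ahead of the robot, y to its left, z up, the work surface at z = 0. Lengths are in m, angles in degrees, forces in N, time in s.
With the tool pointing down it reaches from about 0.375 to 0.9 m from the base axis. Payload 3.1 kg.
Tool frame: the origin (TCP) lies on the centre line of the jaws, within the pads' length; the fingertips stand 25 mm ahead of it and the grasp point (between the pads) lies 6 mm ahead of it; z points along the fingers, y is the line along which they close (so a half turn about z gives the same grasp; the last joint's range is limited). The gripper opens to 87 mm and grips with 3 to 60 N. Pads are 19 mm wide; open, the fingers measure 117 mm over their backs; the gripper's body (75 mm by 190 mm) begins 51 mm behind the grasp point.
Start: joints at [60.361, 30.224, 82.088, -0, 67.689, -10.227], TCP at [0.208, 0.589, 0.248] pointing down, gripper open.
Joint ranges: [-176.69, 176.69], [-43.24, 126.21], [12.49, 139.97], [-82, 262], [0, 151.66], [-163.58, 163.58]. Speed limits (degrees/s): [159.86, 159.86, 180, 180, 180, 180].

INTERFACE

Orientations are given as a 3x3 rotation matrix whose columns are the frame's x, y, z axes.
In Python, from rig import read_state, capture, camera_params, hand_in gives the robot as it stands.
- The arm moves only by the tool apply_moves, never from a script. Its argument "rows" is a list of rows, each an object of numbers: "x", "y", "z": the shift along the tool's x, y, z in mm; "rx", "ry", "rz": the turn, a rotation vector about the tool's x, y, z in units of 6 degrees (1.0 is 6 degrees); "claw": the closure in counts, from 0 (fully open) to 255 (shut). A call has 1 to 10 rows; each row is the pose to reach, as a shift and turn from the pose commanded when the call began, along the tool's axes at that moment; what a row does not reach only later rows make up. A row lasts 1/8 s, in which the tool goes at most 62.5 mm and 10.7 degrees, less where a joint would pass 70% of its speed; a pose out of reach is approached as far as the arm can. A call with a gripper value outside its range is refused whole. The fingers move at their own pace and stop on an object; the grip force is fixed at half the most. Time passes only in rows, so rows that repeat a pose let the fingers close. It gives the time, the measured TCP pose, the force, the opening and the grip force at its end, in the units of the state.
- read_state(): the state, without advancing time (a new reading comes with each control period).
- capture(name): name is "side" or "top" or "wrist"; returns (picture, depth): 420x560x3 uint8, red, green, blue; 420x560 float32, m along the optical axis (not along the pixel's ray), 0 where there is no reading.
- camera_params(name): a dict with "fx", "fy", "cx", "cy" (pixels), "xyz" and "orientation" of the camera in the world. Camera axes: x right, y up, looking along -z (the intrinsics and any distortion apply to the point x, -y, -z); pixel columns grow to the right and rows downward; lengths in m; the calibration is good to about 2 mm. The wrist camera is an equidistant fisheye: a pixel r from the principal point sees the ray r / f radians off the axis. A picture is of the moment at which its call begins: read the wrist's pose just before it. camera_params takes no time and is no camera call; for the wrist camera it gives the pose at the moment of the call.
- hand_in(): hands the job in; it is judged then, once.
The state is a dict: "time_s": time; "joint_positions": joint angles; "qvel": joint speeds; "tau": joint torques, N m; "position": TCP position; "tcp_rot": TCP orientation; "force": force on the tool from outside, world axes, zero at the start; "moment": the same for the moment, N m; "opening": opening from 0.0 (shut) to 1.0 (fully open); "grasp_force": force on a finger pad.
Only numpy, scipy, OpenCV 4.12 (cv2) and the standard library are available. Lean on these libraries where they do the work, as an engineer would, in place of code of your own. Each camera call takes 0.05 s, during which the arm holds its last target. There are 200 camera calls.

TASK

Draw the tray of the little curing box fully out and set every turned bun foot from the bench flat side down in a tray pocket, one to a pocket; their sealer is still soft, so set them down gently, never pressed or dropped. Slide the tray fully home and turn the counting wheel on the roof until its window shows one dot for each bun foot loaded, squarely centred; only then press and release the start button. Leave the other things on the bench where they are.

Things in the scene. Friction and masses are not known exactly. Their poses are not given: they have to be found in the camera images.
- curing_box: Fixed curing box: grey hood 196 mm wide (its y), 176 mm deep (its x), 86 mm high, on an 8 mm base board that runs 228 mm out in front. Its open mouth faces the box's -x (roughly the robot's left), where the tray comes out. Origin on the bench under the middle of the mouth; the hood fills x 0 to 176 mm, z up.
- tray (a joint): How far the wooden tray is drawn out to the box's -x, in m: 0 fully home (pockets under the hood), 0.195 fully out at its stop (pocket centres 72 and 148 mm in front of the mouth). Stays where left; about 3 N moves it. The tray is 184 mm deep, 172 mm wide, 16 mm thick, top face 24.5 mm above the bench.
- tray_handle (a point): Middle of the tray's pull: a round steel bar 12 mm thick, 96 mm long along the box's y, 50 mm above the bench, 38 mm in front of the tray's front edge and 61 mm in front of the hood when the tray is home; a post at 40 mm either side of the middle. Open underneath and in front.
- bay0 (a point): Centre of the floor of tray pocket 0 (back row, -y side of the box). Four round shallow pockets in a square, 76 mm apart; each 57 mm wide, 5 mm deep, floor 19.5 mm above the bench. Moves with the tray, axes as the box.
- bay1 (a point): Centre of the floor of tray pocket 1 (back row, +y side of the box). Four round shallow pockets in a square, 76 mm apart; each 57 mm wide, 5 mm deep, floor 19.5 mm above the bench. Moves with the tray, axes as the box.
- bay2 (a point): Centre of the floor of tray pocket 2 (front row, -y side of the box). Four round shallow pockets in a square, 76 mm apart; each 57 mm wide, 5 mm deep, floor 19.5 mm above the bench. Moves with the tray, axes as the box.
- bay3 (a point): Centre of the floor of tray pocket 3 (front row, +y side of the box). Four round shallow pockets in a square, 76 mm apart; each 57 mm wide, 5 mm deep, floor 19.5 mm above the bench. Moves with the tray, axes as the box.
- count_wheel (a joint): Angle (rad) of the counting wheel on the roof, growing counter-clockwise from above; stops at -0.1 and 4.6; stays where left (0.06 N m). Its six 60-degree sectors are read in a 24 x 30 mm window in the aluminium plate, on the tray-mouth side of the knob: 0 shows a blank sector, 1.047 one dot, 2.094 two, 3.142 three, 4.189 four dots centred in the window.
- wheel_grip (a point): On the wheel's axis: middle of its bar knob (50 mm long, 15 mm wide, 97 to 123 mm above the bench; the point is 114 mm above). The plate below is 93 mm above the bench, the round collar under the bar 98 mm. The point turns with the wheel: its x axis runs along the bar, which lies along the box's x when the wheel reads 0.
- start (a joint): Travel of the round start button on the roof in m: 0 up, 0.006 fully down; spring return, about 5 N to push down.
- start_top (a point): Middle of the start button's top face, 30 mm across, 108 mm above the bench; pressed straight down.
- bun_foot_0: Turned wooden bun foot (round, squat, like a flattened ball), 34 mm tall, about 0.09 kg; some of the four may be absent (None). Origin at the centre of its flat underside, z up: underside 52 mm across, widest 60 mm across at 17 mm up, rounded over to the top. All are alike; any may go in any pocket.
- bun_foot_1: Turned wooden bun foot (round, squat, like a flattened ball), 34 mm tall, about 0.09 kg; some of the four may be absent (None). Origin at the centre of its flat underside, z up: underside 52 mm across, widest 60 mm across at 17 mm up, rounded over to the top. All are alike; any may go in any pocket.
- bun_foot_2: Turned wooden bun foot (round, squat, like a flattened ball), 34 mm tall, about 0.09 kg; some of the four may be absent (None). Origin at the centre of its flat underside, z up: underside 52 mm across, widest 60 mm across at 17 mm up, rounded over to the top. All are alike; any may go in any pocket.
- bun_foot_3: Turned wooden bun foot (round, squat, like a flattened ball), 34 mm tall, about 0.09 kg; some of the four may be absent (None). Origin at the centre of its flat underside, z up: underside 52 mm across, widest 60 mm across at 17 mm up, rounded over to the top. All are alike; any may go in any pocket.
- wax_tin: Bystander: flat round tin, 77 mm across, 32 mm high, origin under its centre. Leave it alone.
- sanding_block: Bystander: sanding block 60 x 107 x 30 mm, origin under its centre. Leave it alone.
- screw_jar: Bystander: screw jar 62 mm across, 84 mm high, origin under its centre. Leave it alone.
There are look-alikes about, which are no part of the job. Leave any red look-alike of the bun_foot_2 alone.

How it is judged:
By the outcome, as a careful person would: the job done as asked, in the order asked, and still so for the second after the job is handed in, with the robot touching nothing.
Of bun_foot_0, bun_foot_1, bun_foot_2, bun_foot_3 only 3 to 4 are there at a start; the rules pass over those that are not, and their reading is None.
At some moment in a run one of bun_foot_0, bun_foot_1, bun_foot_2, bun_foot_3 may be knocked a few centimetres aside while the robot is not near it.
It also fails if it takes over 208 s, if anything falls off the work surface, if the arm or the gripper's body presses on something with over 40 N, if the wrist force passes 120 N, or if a joint passes its speed limit or range.

## Working session

There is one attempt and no reset: what is moved stays moved. The work goes in short steps, Python scripts to look and compute and a tool call to move; the robot and the scene stay as the last step left them, time stands still between calls to the robot, and variables do not carry over. Pictures are saved under pics/ and viewed, at most 14 in all, crops included, and the job is handed in when it is done.

Besides the shell and the picture viewer there is one more tool, called after "Emit:" by a JSON object that holds its "method" and its "body", one argument or row to a line. apply_moves: Moves the arm, as the interface text tells. Its arguments: {"type":"object","properties":{"rows":{"type":"array"}},"required":["rows"]}

```bash
mkdir -p pics; ls
cat > h.py <<'E'
import numpy as np, cv2
from rig import read_state, capture, camera_params, hand_in
def ray(name,u,v,p=None):
    p=p or camera_params(name); R=np.array(p["orientation"]); o=np.array(p["xyz"])
    a=(u-p["cx"])/p["fx"]; b=(v-p["cy"])/p["fy"]
    if name=="wrist":
        r=np.hypot(a,b); s=np.sin(r)/r if r>1e-9 else 1; d=np.array([a*s,-b*s,-np.cos(r)])
    else: d=np.array([a,-b,-1.])
    return o,R@d
def onz(name,u,v,z,p=None):
    o,d=ray(name,u,v,p); return o+d*(z-o[2])/d[2]
def cloud(name,dep,p=None):
    p=p or camera_params(name); v,u=np.mgrid[0:420,0:560]; a=(u-p["cx"])/p["fx"]; b=(v-p["cy"])/p["fy"]
    if name=="wrist":
        r=np.hypot(a,b)+1e-9; k=np.tan(np.minimum(r,1.5))/r; a=a*k;b=b*k
    c=np.stack([a*dep,-b*dep,-dep],-1)
    return c@np.array(p["orientation"]).T+np.array(p["xyz"])
def snap(name,fn):
    p=camera_params(name); im,d=capture(name); cv2.imwrite(f"pics/{fn}.png",im[:,:,::-1]); np.save(f"pics/{fn}.npy",d); return im,d,p
def tri(r1,r2):
    (o1,d1),(o2,d2)=r1,r2; A=np.stack([d1,-d2],1); t=np.linalg.lstsq(A,o2-o1,rcond=None)[0]
    a=o1+d1*t[0]; b=o2+d2*t[1]; return (a+b)/2,np.linalg.norm(a-b)
E
python3 - <<'E'
from h import *
for n in ("top","side"):
    im,d,p=snap(n,n+"0"); print(n,p, (d>0).mean())
s=read_state(); print({k:np.round(s[k],3) for k in s})
a=cv2.imread("pics/top0.png");b=cv2.imread("pics/side0.png")
E
```

```text
pics
top {'fx': 536.0708904190678, 'fy': 536.0708904190678, 'cx': 277.31795147710426, 'cy': 205.92668446628156, 'xyz': array([0.36979787, 0.10849221, 1.63958402]), 'orientation': array([[ 0.01363804,  0.99340059, -0.11388269],
       [-0.99985459,  0.01238257, -0.01172439],
       [-0.01023686,  0.11402603,  0.99342502]])} 0.9961224489795918
side {'fx': 483.4825499674954, 'fy': 483.4825499674954, 'cx': 281.80542410588254, 'cy': 209.21994782149474, 'xyz': array([ 0.3934035 , -0.89205514,  0.99610128]), 'orientation': array([[ 0.9896576 ,  0.09881177, -0.10399075],
       [-0.14332612,  0.65101876, -0.7454074 ],
       [-0.0059551 ,  0.75260269,  0.65844797]])} 0.9951232993197279
{'time_s': np.float64(0.1), 'joint_positions': array([ 6.0360e+01,  3.0275e+01,  8.2148e+01, -1.0000e-03,  6.7690e+01,
       -1.0228e+01]), 'qvel': array([-0.038, -0.101, -0.231,  0.068,  0.051, -0.045]), 'tau': array([  0.   , -44.099, -17.715,   0.064,   0.053,  -0.   ]), 'position': array([0.207, 0.589, 0.247]), 'tcp_rot': array([[-0.943,  0.332, -0.001],
       [ 0.332,  0.943, -0.002],
       [ 0.   , -0.002, -1.   ]]), 'force': array([-0.696,  0.229,  0.562]), 'moment': array([-0.007, -0.047, -0.01 ]), 'grasp_force': np.float64(0.0), 'opening': np.float64(0.994)}
```

View pics/top0.png

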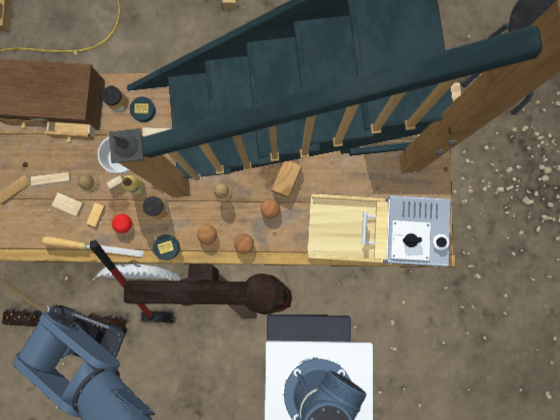

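View pics/side0.png

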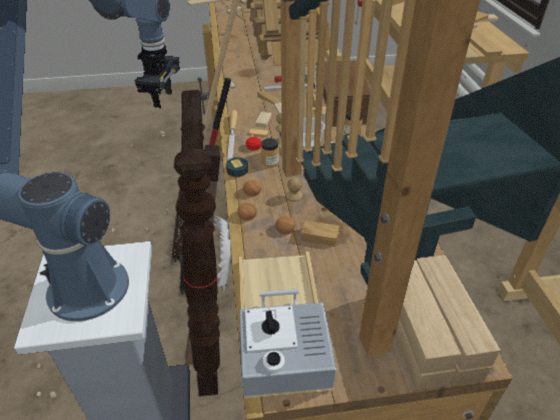

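Top view: box hood at (418,230), plate with wheel (412,240), button (441,242), tray (345,228) with handle (368,230) apparently home; brown bun candidates (271,209), (207,233), (244,243); paler balls (221,190), (86,182); red (122,223). Rails of a stair and a dark newel post flank the bench.

Run:
```python
from h import *
a=cv2.imread("pics/top0.png");b=cv2.imread("pics/side0.png")
A=cv2.resize(a[165:275,190:460],None,fx=2.9,fy=2.9,interpolation=cv2.INTER_CUBIC)
B=cv2.resize(b[170:400,215:355],None,fx=1.2,fy=1.2)
B1=cv2.resize(b[130:245,215:355],None,fx=2.3,fy=2.3,interpolation=cv2.INTER_CUBIC)
B2=cv2.resize(b[245:400,225:350],None,fx=1.7,fy=1.7,interpolation=cv2.INTER_CUBIC)
C=np.zeros((600,800,3),np.uint8); C[:A.shape[0],:A.shape[1]]=A; C[325:325+B1.shape[0],:B1.shape[1]]=B1; C[325:325+B2.shape[0],400:400+B2.shape[1]]=B2
cv2.imwrite("pics/c1.png",C)
d=np.load("pics/top0.npy"); P=cloud("top",d)
for n,(u,v) in dict(b0=(271,209),b1=(207,233),b2=(244,243),tan=(221,190),tan2=(86,182),red=(122,223),jar=(153,206),tin=(165,247),block=(287,178),roof=(440,215),plate=(398,228),btn=(441,241),knob=(412,240),handle=(368,230),tray=(340,230),post=(200,290),postend=(265,290),rail=(230,125),newel=(175,165),board=(345,200),bench=(240,215),rail2=(450,60),brace=(430,150)).items(): print(n,np.round(P[v,u],3))
```

```text
b0 [0.544 0.146 0.04 ]
b1 [0.47  0.338 0.031]
b2 [0.441 0.226 0.032]
tan [0.595 0.295 0.068]
tan2 [0.614 0.696 0.071]
red [0.496 0.595 0.032]
jar [0.544 0.492 0.08 ]
tin [0.426 0.463 0.032]
block [0.64  0.099 0.029]
roof [ 0.527 -0.346  0.085]
plate [ 0.487 -0.222  0.093]
btn [ 0.451 -0.341  0.107]
knob [ 0.452 -0.255  0.122]
handle [ 0.486 -0.149  0.009]
tray [ 0.485 -0.064  0.007]
post [0.311 0.316 0.277]
postend [0.313 0.152 0.283]
rail [0.628 0.209 0.679]
newel [ 0.683  0.449 -0.004]
board [ 0.578 -0.08   0.006]
bench [0.528 0.242 0.005]
rail2 [ 0.68  -0.137  0.868]
brace [ 0.666 -0.256  0.321]
```

View pics/c1.png

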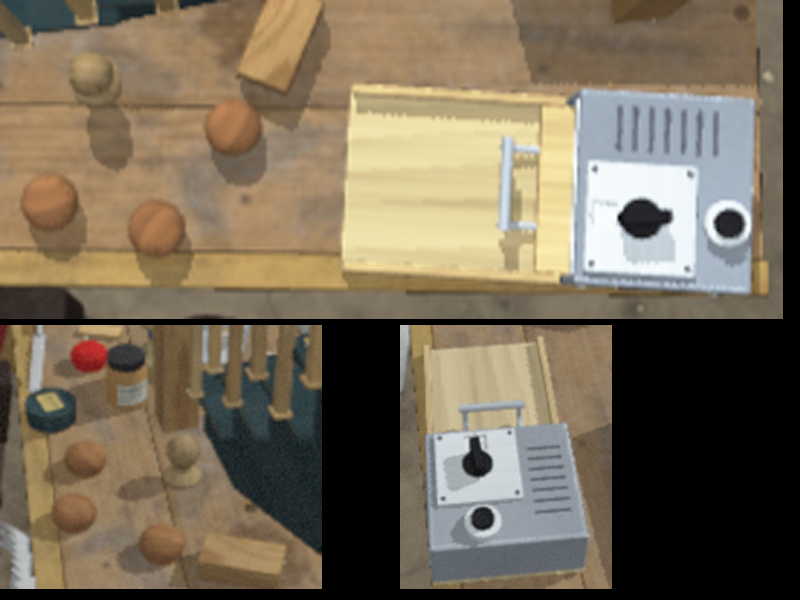

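Candidates: brown balls (271,209), (207,233), (244,243) – bun feet; (221,190) and (86,182) – tall pale finials (z≈0.07), not feet; (122,223) – red look-alike; (165,247) wax tin. The crop confirms three brown squat feet. Next: measure them, the box, and the obstacles.

```bash
cat > m.py <<'E'
from h import *
def buns(name,im,p,d):
    P=cloud(name,d,p); hsv=cv2.cvtColor(im,cv2.COLOR_RGB2HSV)
    m=((hsv[...,0]>=4)&(hsv[...,0]<=14)&(hsv[...,1]>110)&(hsv[...,2]>70)&(P[...,2]<0.06)&(P[...,2]>0.006)&(P[...,0]>0.3)&(P[...,0]<0.9)&(P[...,1]<0.9)).astype(np.uint8)
    m=cv2.morphologyEx(m,cv2.MORPH_OPEN,np.ones((3,3)))
    n,l,st,c=cv2.connectedComponentsWithStats(m); out=[]
    for i in range(1,n):
        if st[i,4]>60:
            q=P[l==i]; out.append((c[i],st[i,:5],np.median(q,0),np.percentile(q[:,2],95)))
    return out
E
python3 - <<'E'
from m import *
R={}
for n in ("top","side"):
    im=cv2.imread(f"pics/{n}0.png")[:,:,::-1]; d=np.load(f"pics/{n}0.npy"); p=camera_params(n)
    R[n]=buns(n,im,p,d)
    for c,st,q,t in R[n]: print(n,np.round(c,1),st,np.round(q,3),round(t,3),"@z17",np.round(onz(n,*c,0.017),3))
P=cloud("top",np.load("pics/top0.npy")); S=cloud("side",np.load("pics/side0.npy"))
m=(abs(P[...,2]-0.086)<0.012)&(P[...,1]<-0.1)&(P[...,0]<0.62)&(P[...,0]>0.3)
m=cv2.morphologyEx(m.astype(np.uint8),cv2.MORPH_OPEN,np.ones((3,3)))
r=cv2.minAreaRect(P[m>0][:,:2].astype(np.float32)); print("hood",r,cv2.boxPoints(r).round(4).tolist())
for N,Q in(("top",P),("side",S)):
    q=Q[(abs(Q[...,2]-0.05)<0.012)&(Q[...,1]<-0.1)&(Q[...,1]>-0.175)&(Q[...,0]<0.6)&(Q[...,0]>0.35)]; print("handle",N,len(q),q.mean(0),q.min(0),q.max(0))
# max height map
A=np.concatenate([P.reshape(-1,3),S.reshape(-1,3)]); 
H=np.zeros((12,20))
for x,y,z in A:
    i=int((x-0.2)//0.05); j=int((0.6-y)//0.05)
    if 0<=i<12 and 0<=j<20 and z<1.3: H[i,j]=max(H[i,j],z)
print("cols y from .6 down");[print("%.2f"%(0.2+.05*i),(H[i]*100).astype(int)) for i in range(12)]
b=A[(abs(A[:,0]-0.31)<.1)&(A[:,2]>0.1)&(A[:,2]<0.33)&(A[:,1]>-0.45)&(A[:,1]<.8)]
for y in np.arange(-.45,.8,.1):
    q=b[abs(b[:,1]-y)<.05]
    if len(q): print("beam y%.2f"%y,len(q),q.min(0).round(3),q.max(0).round(3))
E
```

```text
top [270.  208.2] [261 199  19  19 287] [0.547 0.149 0.03 ] 0.039 @z17 [0.549 0.15  0.017]
top [206.9 233.9] [198 225  19  19 285] [0.467 0.338 0.031] 0.039 @z17 [0.468 0.34  0.017]
top [243.6 243.3] [235 234  19  19 287] [0.441 0.226 0.03 ] 0.038 @z17 [0.441 0.228 0.017]
side [249.1 213.7] [243 211  13   6  65] [0.446 0.205 0.023] 0.03 @z17 [0.447 0.211 0.017]
hood ((0.48347583413124084, -0.28251123428344727), (0.17997701466083527, 0.1959371566772461), 87.29151916503906) [[0.3813999891281128, -0.3677999973297119], [0.5770999789237976, -0.37700000405311584], [0.5856000185012817, -0.1973000019788742], [0.38989999890327454, -0.18799999356269836]]
handle top 122 [ 0.49042129 -0.12999223  0.05560976] [ 0.44440849 -0.13724667  0.04557865] [ 0.53735662 -0.12313823  0.06198103]
handle side 196 [ 0.48830103 -0.1334202   0.05222411] [ 0.44102043 -0.14120278  0.03804162] [ 0.53594916 -0.12449361  0.05802869]
cols y from .6 down
0.20 [57 60 61  0  0  0  0  0 14 13  0  0  0  0  0  0  0  0  0  0]
0.25 [57 56 30 30 29 28 28 28 28 28 27  0  0  0  0  0  0  0  0  0]
0.30 [ 6 29 30 30 29 29 28 28 28 2
[... 436 characters left out ...]
.65 [ 6  3  0  9 10 18 64 68 70 73 76 79 82 85 87 90 97 96 86  1]
0.70 [ 6  0  0  9 10 18 19 19 28 28 37 37 37 46 87 90 97 69 79  1]
0.75 [ 6  4  2 10  9 18 19  0 28  0 28 36 37 46 46 46 46 46 12 12]
beam y-0.35 1 [ 0.408 -0.302  0.101] [ 0.408 -0.302  0.101]
beam y-0.25 3 [ 0.402 -0.296  0.1  ] [ 0.409 -0.211  0.102]
beam y0.05 9 [0.286 0.098 0.113] [0.315 0.1   0.271]
beam y0.15 3723 [0.24 0.1  0.1 ] [0.355 0.2   0.292]
beam y0.25 1638 [0.274 0.2   0.1  ] [0.374 0.3   0.288]
beam y0.35 1964 [0.269 0.3   0.109] [0.377 0.4   0.292]
beam y0.45 1369 [0.21  0.4   0.264] [0.334 0.5   0.329]
beam y0.55 738 [0.21  0.5   0.101] [0.41 0.6  0.33]
beam y0.65 496 [0.212 0.6   0.102] [0.409 0.679 0.33 ]
```

```bash
cat >> h.py <<'E'
def to(x,y,z,yaw,s=None):
    """shift to TCP target with tool down, tool y axis at yaw deg"""
    s=s or read_state(); R=np.array(s["tcp_rot"]); d=R.T@(np.array([x,y,z])-s["position"])
    c,sn=np.cos(np.radians(yaw)),np.sin(np.radians(yaw)); T=np.array([[-sn,-c,0],[c,-sn,0],[0,0,1]])
    T=np.array([[-c*0+ sn*-1, c,0],[c, sn,0],[0,0,-1.]])
    r=cv2.Rodrigues(R.T@T)[0].ravel()
    print("xyz mm",np.round(d*1000,1),"r/6deg",np.round(np.degrees(r)/6,2),"pos",np.round(s["position"],4),"F",np.round(s["force"],1),"op",round(float(s["opening"]),3),"t",s["time_s"],"j",np.round(s["joint_positions"],1))
E
python3 -c "
from h import *
to(.207,.589,.41,70.6); to(.49,-.132,.25,87.3)"
```

```text
xyz mm [   0.5   -0.4 -163.3] r/6deg [-0.02 -0.   -0.  ] pos [0.2074 0.5889 0.2467] F [-0.7  0.2  0.6] op 0.994 t 0.1 j [ 60.4  30.3  82.1  -0.   67.7 -10.2]
xyz mm [-506.1 -586.    -2.4] r/6deg [-0.02 -0.01 -2.79] pos [0.2074 0.5889 0.2467] F [-0.7  0.2  0.6] op 0.994 t 0.1 j [ 60.4  30.3  82.1  -0.   67.7 -10.2]
```

Emit:
{"method": "apply_moves", "body": {
  "rows": [
    {"z":-60},
    {"z":-120},
    {"z":-170},
    {"x":-42,"y":-49,"z":-170},
    {"x":-84,"y":-97,"z":-170},
    {"x":-126,"y":-146,"z":-170},
    {"x":-168,"y":-195,"z":-170},
    {"x":-210,"y":-243,"z":-170},
    {"x":-252,"y":-292,"z":-170},
    {"x":-252,"y":-292,"z":-170}
  ]
}}

```text
validation failed for argument at $.ro...
```

Emit:
{"method": "apply_moves", "body": {
  "rows": [
    {"x":0,"y":0,"z":-60,"rx":0,"ry":0,"rz":0,"claw":0},
    {"x":0,"y":0,"z":-120,"rx":0,"ry":0,"rz":0,"claw":0},
    {"x":0,"y":0,"z":-170,"rx":0,"ry":0,"rz":0,"claw":0},
    {"x":-42,"y":-49,"z":-170,"rx":0,"ry":0,"rz":0,"claw":0},
    {"x":-84,"y":-97,"z":-170,"rx":0,"ry":0,"rz":0,"claw":0},
    {"x":-126,"y":-146,"z":-170,"rx":0,"ry":0,"rz":-1,"claw":0},
    {"x":-168,"y":-195,"z":-170,"rx":0,"ry":0,"rz":-1.5,"claw":0},
    {"x":-210,"y":-243,"z":-170,"rx":0,"ry":0,"rz":-2,"claw":0},
    {"x":-252,"y":-292,"z":-170,"rx":0,"ry":0,"rz":-2.8,"claw":0},
    {"x":-252,"y":-292,"z":-170,"rx":0,"ry":0,"rz":-2.8,"claw":0}
  ]
}}

```text
time_s: 1.35
position: [0.3491, 0.2274, 0.4173]
tcp_rot: [[-0.999, 0.051, -0.0], [0.051, 0.999, -0.001], [0.0, -0.001, -1.0]]
force: [-0.2, 1.1, 0.4]
opening: 1.003
grasp_force: 0.0
```

Emit:
{"method": "apply_moves", "body": {
  "rows": [
    {"x":-26,"y":-55,"z":0,"rx":0,"ry":0,"rz":0,"claw":138},
    {"x":-52,"y":-110,"z":0,"rx":0,"ry":0,"rz":0,"claw":138},
    {"x":-78,"y":-165,"z":0,"rx":0,"ry":0,"rz":0,"claw":138},
    {"x":-104,"y":-220,"z":0,"rx":0,"ry":0,"rz":0,"claw":138},
    {"x":-130,"y":-275,"z":20,"rx":0,"ry":0,"rz":0,"claw":138},
    {"x":-150,"y":-325,"z":50,"rx":0,"ry":0,"rz":0,"claw":138},
    {"x":-160,"y":-352,"z":100,"rx":0,"ry":0,"rz":0,"claw":138},
    {"x":-160,"y":-352,"z":150,"rx":0,"ry":0,"rz":0,"claw":138},
    {"x":-160,"y":-352,"z":200,"rx":0,"ry":0,"rz":0,"claw":138},
    {"x":-160,"y":-352,"z":200,"rx":0,"ry":0,"rz":0,"claw":138}
  ]
}}

```text
time_s: 2.6
position: [0.4897, -0.1264, 0.2141]
tcp_rot: [[-0.999, 0.045, -0.009], [0.045, 0.999, 0.005], [0.009, 0.005, -1.0]]
force: [-0.1, -1.2, -0.1]
opening: 0.46
grasp_force: 0.0
```

Run:
```python
from h import *
im,d,p=snap("wrist","w1"); print(p)
P=cloud("wrist",d,p)
q=P[(abs(P[...,2]-0.052)<0.01)&(P[...,1]<-0.1)&(P[...,1]>-0.165)&(P[...,0]<0.6)&(P[...,0]>0.4)]; print("handle",len(q),q.mean(0),q.min(0),q.max(0))
to(.4905,-.132,.06,87.3)
```

```text
{'fx': 325.19226210127806, 'fy': 325.19226210127806, 'cx': 280.68840332827625, 'cy': 212.5387023408389, 'xyz': array([ 0.41321772, -0.12289454,  0.35210485]), 'orientation': array([[ 0.04576662, -0.9612563 , -0.27183035],
       [ 0.99894227,  0.04525012,  0.00817146],
       [ 0.00444549, -0.27191681,  0.96231049]])}
handle 1194 [ 0.48751257 -0.12802146  0.05533201] [ 0.44196519 -0.1359552   0.04659577] [ 0.53772435 -0.11989686  0.05850276]
xyz mm [  0.4  -4.9 156.5] r/6deg [ 0.02 -0.03  0.02] pos [ 0.4917 -0.1275  0.2165] F [ 0.2  0.  -0.1] op 0.46 t 2.65 j [ -27.2   23.8  100.5    0.    55.9 -114.6]
```

View pics/w1.png

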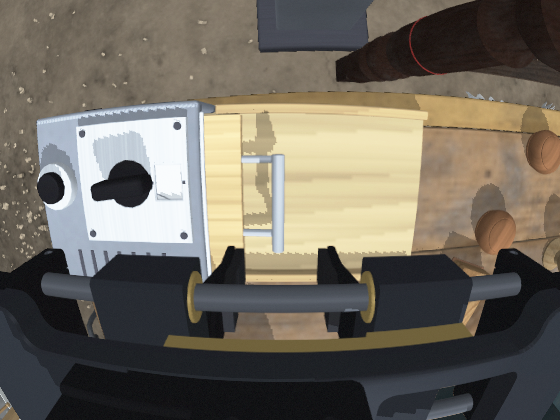

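Handle bar at (278,155–250), knob at (130,183) with its bar pointing away from the mouth, the window (168,183) blank, two buns at right (545,150), (495,232). Descend on the handle.

Emit:
{"method": "apply_moves", "body": {
  "rows": [
    {"x":0,"y":-3,"z":40,"rx":0,"ry":0,"rz":0,"claw":138},
    {"x":0,"y":-3,"z":80,"rx":0,"ry":0,"rz":0,"claw":138},
    {"x":0,"y":-3,"z":110,"rx":0,"ry":0,"rz":0,"claw":138},
    {"x":0,"y":-3,"z":135,"rx":0,"ry":0,"rz":0,"claw":138},
    {"x":0,"y":-3,"z":155,"rx":0,"ry":0,"rz":0,"claw":138},
    {"x":0,"y":-3,"z":155,"rx":0,"ry":0,"rz":0,"claw":138},
    {"x":0,"y":-3,"z":155,"rx":0,"ry":0,"rz":0,"claw":250},
    {"x":0,"y":-3,"z":155,"rx":0,"ry":0,"rz":0,"claw":250},
    {"x":0,"y":-3,"z":155,"rx":0,"ry":0,"rz":0,"claw":250},
    {"x":0,"y":-3,"z":155,"rx":0,"ry":0,"rz":0,"claw":250}
  ]
}}

```text
time_s: 3.9
position: [0.4924, -0.1314, 0.0632]
tcp_rot: [[-0.999, 0.046, 0.001], [0.046, 0.999, 0.0], [-0.001, 0.0, -1.0]]
force: [0.6, 3.2, 4.5]
opening: 0.128
grasp_force: 30.0
```

Emit:
{"method": "apply_moves", "body": {
  "rows": [
    {"x":0,"y":12,"z":0,"rx":0,"ry":0,"rz":0,"claw":250},
    {"x":0,"y":36,"z":0,"rx":0,"ry":0,"rz":0,"claw":250},
    {"x":0,"y":62,"z":0,"rx":0,"ry":0,"rz":0,"claw":250},
    {"x":0,"y":90,"z":0,"rx":0,"ry":0,"rz":0,"claw":250},
    {"x":0,"y":118,"z":0,"rx":0,"ry":0,"rz":0,"claw":250},
    {"x":0,"y":146,"z":0,"rx":0,"ry":0,"rz":0,"claw":250},
    {"x":0,"y":170,"z":0,"rx":0,"ry":0,"rz":0,"claw":250},
    {"x":0,"y":188,"z":0,"rx":0,"ry":0,"rz":0,"claw":250},
    {"x":0,"y":196,"z":0,"rx":0,"ry":0,"rz":0,"claw":250},
    {"x":0,"y":197,"z":0,"rx":0,"ry":0,"rz":0,"claw":250}
  ]
}}

```text
time_s: 5.15
position: [0.5017, 0.0617, 0.0631]
tcp_rot: [[-0.999, 0.04, 0.001], [0.04, 0.999, -0.007], [-0.001, -0.007, -1.0]]
force: [-2.4, -21.0, 6.7]
opening: 0.126
grasp_force: 30.0
```

Emit:
{"method": "apply_moves", "body": {
  "rows": [
    {"x":0,"y":1,"z":0,"rx":0,"ry":0,"rz":0,"claw":250},
    {"x":0,"y":2,"z":0,"rx":0,"ry":0,"rz":0,"claw":250},
    {"x":0,"y":2,"z":0,"rx":0,"ry":0,"rz":0,"claw":250}
  ]
}}

```text
time_s: 5.52
position: [0.5018, 0.0617, 0.0631]
tcp_rot: [[-0.999, 0.041, 0.001], [0.041, 0.999, -0.008], [-0.001, -0.008, -1.0]]
force: [-2.8, -26.0, 6.5]
opening: 0.125
grasp_force: 30.0
```

Emit:
{"method": "apply_moves", "body": {
  "rows": [
    {"x":0,"y":-3,"z":0,"rx":0,"ry":0,"rz":0,"claw":250},
    {"x":0,"y":-3,"z":0,"rx":0,"ry":0,"rz":0,"claw":138},
    {"x":0,"y":-3,"z":0,"rx":0,"ry":0,"rz":0,"claw":138},
    {"x":0,"y":-3,"z":0,"rx":0,"ry":0,"rz":0,"claw":138},
    {"x":0,"y":-3,"z":-40,"rx":0,"ry":0,"rz":0,"claw":138},
    {"x":0,"y":-3,"z":-100,"rx":0,"ry":0,"rz":0,"claw":0},
    {"x":0,"y":-3,"z":-160,"rx":0,"ry":0,"rz":0,"claw":0},
    {"x":0,"y":-3,"z":-220,"rx":0,"ry":0,"rz":0,"claw":0},
    {"x":0,"y":-3,"z":-260,"rx":0,"ry":0,"rz":0,"claw":0},
    {"x":0,"y":-3,"z":-260,"rx":0,"ry":0,"rz":0,"claw":0}
  ]
}}

```text
time_s: 6.78
position: [0.5025, 0.0646, 0.3259]
tcp_rot: [[-0.999, 0.045, 0.008], [0.045, 0.999, -0.001], [-0.008, -0.0, -1.0]]
force: [0.5, -0.1, -0.8]
opening: 0.936
grasp_force: 0.0
```

Run:
```python
from m import *
s=read_state(); print(s["position"],s["joint_positions"])
im,d,p=snap("wrist","w2"); snap("top","top2")
for c,st,q,t in buns("wrist",im,p,d): print("w",np.round(c,1),st,np.round(q,3),round(t,3),np.round(onz("wrist",*c,0.017,p),3))
im,d,p=snap("side","side2")
for n in("top","side"):
    im=cv2.imread(f"pics/{n}2.png")[:,:,::-1];d=np.load(f"pics/{n}2.npy")
    for c,st,q,t in buns(n,im,camera_params(n),d): print(n,np.round(c,1),st,np.round(q,3),round(t,3),np.round(onz(n,*c,0.017),3))
```

```text
[0.5024814  0.06463839 0.32585148] [-5.33281494e+00  1.55936676e+01  9.32077292e+01  1.29102347e-02
  7.07470398e+01 -9.27768302e+01]
w [395.6 128. ] [ 376  108   40   41 1268] [0.44  0.225 0.031] 0.034 [0.44  0.23  0.017]
w [461.3 147.5] [ 444  129   35   38 1051] [0.466 0.334 0.03 ] 0.034 [0.467 0.342 0.017]
w [342.6 203.3] [ 323  184   40   40 1258] [0.544 0.15  0.031] 0.035 [0.548 0.152 0.017]
top [206.8 234.1] [198 225  19  19 291] [0.466 0.338 0.03 ] 0.038 [0.467 0.34  0.017]
top [243.8 243.2] [235 234  19  19 286] [0.441 0.226 0.03 ] 0.038 [0.441 0.228 0.017]
side [249. 188.] [244 183  12   9  68] [0.456 0.323 0.026] 0.032 [0.458 0.336 0.017]
side [284.4 227.2] [278 222  14  11  87] [0.543 0.128 0.026] 0.033 [0.544 0.135 0.017]
```

View pics/w2.png

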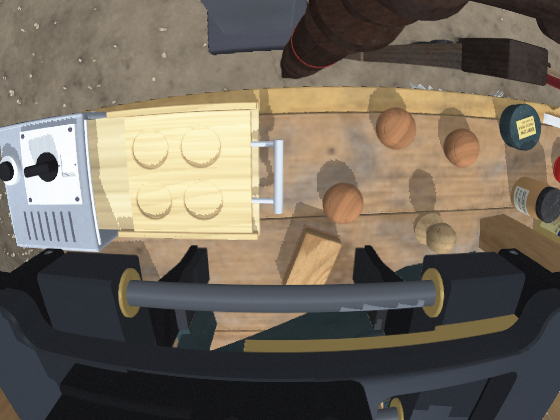

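Tray is out; pockets at (150,148), (201,147), (154,199), (204,199), feet at (396,128), (461,148), (343,203); a tall finial (440,235) and tin (522,125) are not feet. Now one close look at the pockets.

Emit:
{"method": "apply_moves", "body": {
  "rows": [
    {"x":5,"y":-50,"z":0,"rx":0,"ry":0,"rz":0,"claw":0},
    {"x":5,"y":-100,"z":30,"rx":0,"ry":0,"rz":0,"claw":0},
    {"x":0,"y":-145,"z":70,"rx":0,"ry":0,"rz":0,"claw":0},
    {"x":0,"y":-145,"z":100,"rx":0,"ry":0,"rz":0,"claw":0},
    {"x":0,"y":-145,"z":100,"rx":0,"ry":0,"rz":0,"claw":0},
    {"x":0,"y":-145,"z":100,"rx":0,"ry":0,"rz":0,"claw":0},
    {"x":0,"y":-145,"z":100,"rx":0,"ry":0,"rz":0,"claw":0}
  ]
}}

```text
time_s: 7.8
position: [0.495, -0.0803, 0.2236]
tcp_rot: [[-0.999, 0.044, 0.002], [0.044, 0.999, -0.001], [-0.002, -0.001, -1.0]]
force: [0.1, 0.7, 0.9]
opening: 1.001
grasp_force: 0.0
```

Run:
```python
from m import *
s=read_state(); print(s["position"],s["qvel"].round(2))
im,d,p=snap("wrist","w3"); P=cloud("wrist",d,p)
t=np.median(P[(P[...,0]>.45)&(P[...,0]<.55)&(P[...,1]>-.13)&(P[...,1]<-.02)][:,2]); print("tray z",t)
g=cv2.imread("pics/w3.png"); 
# rectified overhead view of plane z=tray top, 0.5mm/px
def rect(z,x0,x1,y0,y1,s=0.0005):
    xs=np.arange(x1,x0,-s); ys=np.arange(y1,y0,-s); X,Y=np.meshgrid(xs,ys,indexing="ij")
    q=(np.stack([X,Y,np.full_like(X,z)],-1)-np.array(p["xyz"]))@np.array(p["orientation"])
    x,y,zz=q[...,0],-q[...,1],-q[...,2]; r=np.hypot(x,y); th=np.arctan2(r,zz); k=th/r*p["fx"]
    return cv2.remap(g,(p["cx"]+x*k).astype(np.float32),(p["cy"]+y*k).astype(np.float32),cv2.INTER_LINEAR)
A=rect(0.0245,.40,.62,-.21,.09); cv2.imwrite("pics/r3.png",A)
```

```text
[ 0.49496549 -0.08026568  0.22356625] [-0.03 -0.37 -0.01  0.03 -0.18 -0.02]
tray z 0.29451483904588416
```

View pics/r3.png

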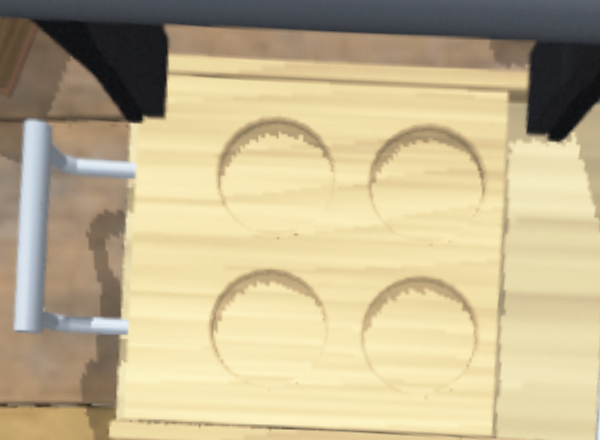

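```bash
python3 -c "
from h import *
to(.535,.151,.2236,87.4)"
```

```text
xyz mm [-2.970e+01  2.328e+02 -1.000e-01] r/6deg [-0.01  0.02  0.01] pos [ 0.495  -0.0803  0.2237] F [-0.3  0.9  0.2] op 1.0 t 7.85 j [ -22.    22.6  101.2   -0.    56.1 -109.5]
```

Emit:
{"method": "apply_moves", "body": {
  "rows": [
    {"x":-8,"y":58,"z":-10,"rx":0,"ry":0,"rz":0,"claw":0},
    {"x":-15,"y":116,"z":-10,"rx":0,"ry":0,"rz":0,"claw":0},
    {"x":-22,"y":174,"z":-5,"rx":0,"ry":0,"rz":0,"claw":0},
    {"x":-30,"y":233,"z":0,"rx":0,"ry":0,"rz":0,"claw":0},
    {"x":-30,"y":233,"z":0,"rx":0,"ry":0,"rz":0,"claw":0},
    {"x":-30,"y":233,"z":0,"rx":0,"ry":0,"rz":0,"claw":0},
    {"x":-30,"y":233,"z":0,"rx":0,"ry":0,"rz":0,"claw":0},
    {"x":-30,"y":233,"z":0,"rx":0,"ry":0,"rz":0,"claw":0}
  ]
}}

```text
time_s: 8.85
position: [0.535, 0.1494, 0.2228]
tcp_rot: [[-0.999, 0.048, 0.0], [0.048, 0.999, -0.0], [-0.0, -0.0, -1.0]]
force: [0.5, -0.0, 0.4]
opening: 1.0
grasp_force: 0.0
```

```bash
cat > look.py <<'E'
from m import *
import sys
im,d,p=snap("wrist",sys.argv[1])
for c,st,q,t in buns("wrist",im,p,d):
    print("bun",np.round(c,1),st,"med",np.round(q,3),"top",round(t,3),"@.017",np.round(onz("wrist",*c,0.017,p),4))
a=[float(v) for v in sys.argv[2:]]
for i in range(0,len(a),4): to(*a[i:i+4])
E
python3 look.py w4 .548 .151 .04 87.4
```

```text
bun [352.8 102.4] [ 326   76   55   54 2351] med [0.441 0.227 0.031] top 0.034 @.017 [0.4405 0.2305 0.017 ]
bun [446.1 128.4] [ 423  103   47   51 1893] med [0.466 0.335 0.031] top 0.034 @.017 [0.4669 0.342  0.017 ]
bun [283.5 203.5] [ 257  178   54   52 2214] med [0.544 0.153 0.031] top 0.034 @.017 [0.5475 0.1524 0.017 ]
xyz mm [-12.9   2.1 182.8] r/6deg [-0.    0.   -0.02] pos [0.535  0.1495 0.2228] F [-0.7  0.1  0.3] op 1.001 t 8.9 j [  4.1  26.7  93.7  -0.   59.6 -83.2]
```

Emit:
{"method": "apply_moves", "body": {
  "rows": [
    {"x":-12,"y":3,"z":50,"rx":0,"ry":0,"rz":0,"claw":0},
    {"x":-12,"y":3,"z":100,"rx":0,"ry":0,"rz":0,"claw":0},
    {"x":-12,"y":3,"z":140,"rx":0,"ry":0,"rz":0,"claw":0},
    {"x":-12,"y":3,"z":170,"rx":0,"ry":0,"rz":0,"claw":0},
    {"x":-12,"y":3,"z":185,"rx":0,"ry":0,"rz":0,"claw":0},
    {"x":-12,"y":3,"z":188,"rx":0,"ry":0,"rz":0,"claw":0},
    {"x":-12,"y":3,"z":188,"rx":0,"ry":0,"rz":0,"claw":100},
    {"x":-12,"y":3,"z":188,"rx":0,"ry":0,"rz":0,"claw":150},
    {"x":-12,"y":3,"z":188,"rx":0,"ry":0,"rz":0,"claw":150},
    {"x":-12,"y":3,"z":188,"rx":0,"ry":0,"rz":0,"claw":150}
  ]
}}

```text
time_s: 10.15
position: [0.5474, 0.1532, 0.0353]
tcp_rot: [[-0.999, 0.045, 0.001], [0.045, 0.999, -0.0], [-0.001, -0.0, -1.0]]
force: [0.2, -0.1, 3.6]
opening: 0.666
grasp_force: 30.0
```

```bash
python3 -c "
from h import *
to(.4917,-.084,.2236,42.4)"
```

```text
xyz mm [  44.7 -239.5 -188.3] r/6deg [0.   0.01 7.5 ] pos [0.5474 0.1532 0.0353] F [ 0.2 -0.1  3.6] op 0.666 t 10.15 j [  4.4  44.1  98.4  -0.   37.4 -83. ]
```

Emit:
{"method": "apply_moves", "body": {
  "rows": [
    {"x":0,"y":0,"z":-15,"rx":0,"ry":0,"rz":0,"claw":150},
    {"x":0,"y":0,"z":-50,"rx":0,"ry":0,"rz":0,"claw":150},
    {"x":0,"y":0,"z":-100,"rx":0,"ry":0,"rz":0,"claw":150},
    {"x":2,"y":-45,"z":-110,"rx":0,"ry":0,"rz":1.5,"claw":150},
    {"x":3,"y":-95,"z":-110,"rx":0,"ry":0,"rz":3,"claw":150},
    {"x":4,"y":-145,"z":-110,"rx":0,"ry":0,"rz":4.5,"claw":150},
    {"x":5,"y":-195,"z":-110,"rx":0,"ry":0,"rz":6,"claw":150},
    {"x":6,"y":-240,"z":-110,"rx":0,"ry":0,"rz":7.5,"claw":150},
    {"x":7,"y":-277,"z":-110,"rx":0,"ry":0,"rz":7.5,"claw":150},
    {"x":7,"y":-277,"z":-110,"rx":0,"ry":0,"rz":7.5,"claw":150}
  ]
}}

```text
time_s: 11.4
position: [0.5277, -0.1259, 0.1454]
tcp_rot: [[-0.671, 0.741, 0.002], [0.741, 0.671, -0.001], [-0.002, 0.001, -1.0]]
force: [0.1, 0.5, -1.3]
opening: 0.664
grasp_force: 30.0
```

```bash
python3 look.py w5 .528 -.1237 .0545 42.4
```

```text
xyz mm [-0.1  0.8 90.7] r/6deg [ 0.01  0.   -0.03] pos [ 0.5273 -0.1242  0.1452] F [-0.4  1.5 -0.5] op 0.665 t 11.45 j [-25.1  32.2  99.5   0.   48.2 -67.3]
```

View pics/w5.png

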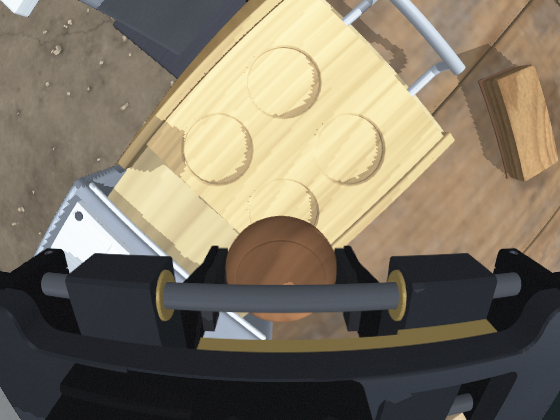

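The held foot is at (281,268), its target pocket just behind it at (285,200); a faint ring on the foot needs a check (which side is flat) via the depth profile.

Run:
```python
from h import *
import glob
# side-camera-independent: bun depth profiles before grasp (w4) for each bun
d=np.load("pics/w4.npy"); P=None
s=read_state()
# w4 pose reconstructed from TCP->camera offset of current pose
p=camera_params("wrist"); R=np.array(s["tcp_rot"]); 
c_in=R.T@(np.array(p["xyz"])-s["position"]); Ro=R.T@np.array(p["orientation"])
R4=np.array([[-.999,.048,0],[.048,.999,0],[0,0,-1]]); p4=dict(p); p4["xyz"]=np.array([.535,.1495,.2228])+R4@c_in; p4["orientation"]=R4@Ro
P=cloud("wrist",d,p4)
for cx,cy in((.5475,.1524),(.4405,.2305),(.4669,.342)):
    r=np.hypot(P[...,0]-cx,P[...,1]-cy)
    print([ (round(float(np.median(P[...,2][(abs(r-q)<.0015)])),4), round(float(np.percentile(P[...,2][(abs(r-q)<.0015)],90)),4)) for q in (.003,.009,.015,.02,.024,.027)])
d=np.load("pics/w5.npy"); P=cloud("wrist",d,p); r=np.hypot(P[...,0]-.5273,P[...,1]+.1242)
for q in (.003,.009,.015,.02,.024,.027):
    m=(abs(r-q)<.0015)&(P[...,2]>.09)&(P[...,2]<.2); print(q,m.sum(),P[...,2][m].min().round(4) if m.any() else 0,np.median(P[...,2][m]).round(4))
a=cv2.imread("pics/w4.png")[60:240,240:480]; b=cv2.imread("pics/w5.png")[190:340,180:380]
C=np.zeros((560,800,3),np.uint8); A=cv2.resize(a,None,fx=1.8,fy=1.8,interpolation=cv2.INTER_CUBIC);B=cv2.resize(b,None,fx=1.8,fy=1.8,interpolation=cv2.INTER_CUBIC)
C[:A.shape[0],:A.shape[1]]=A;C[:B.shape[0],440:440+B.shape[1]]=B;cv2.imwrite("pics/c5.png",C)
```

```text
[(0.0341, 0.0348), (0.0338, 0.0348), (0.033, 0.0338), (0.0313, 0.0324), (0.0283, 0.0298), (0.0255, 0.0273)]
[(0.0342, 0.0352), (0.0338, 0.0349), (0.0331, 0.0341), (0.0313, 0.0323), (0.0282, 0.0295), (0.0254, 0.0271)]
[(0.0342, 0.0352), (0.0341, 0.0349), (0.0331, 0.0342), (0.0312, 0.0323), (0.0281, 0.0293), (0.0231, 0.0267)]
0.003 74 0.1424 0.1438
0.009 306 0.142 0.1437
0.015 572 0.141 0.143
0.02 949 0.1391 0.1411
0.024 1158 0.1354 0.1382
0.027 1281 0.1296 0.1353
```

View pics/c5.png

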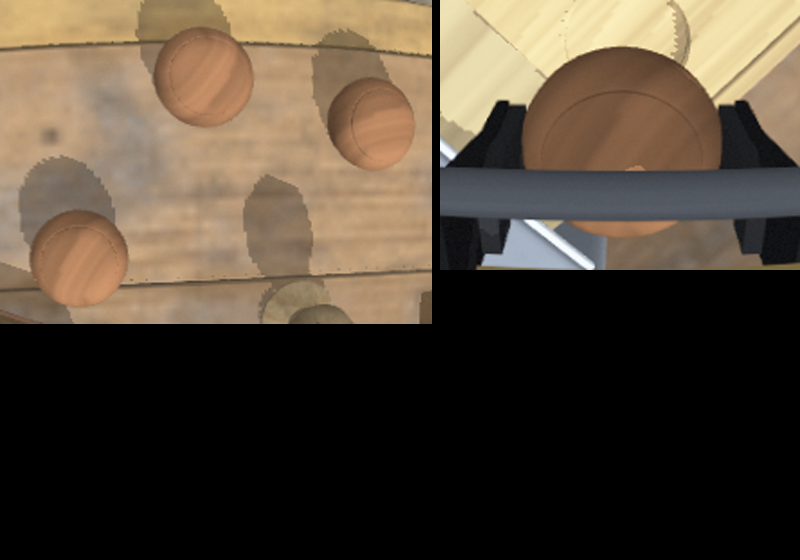

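All feet are alike and domed on top, so they sit flat side down. Lower into the pocket.

Emit:
{"method": "apply_moves", "body": {
  "rows": [
    {"x":0,"y":1,"z":35,"rx":0,"ry":0,"rz":0,"claw":150},
    {"x":0,"y":1,"z":65,"rx":0,"ry":0,"rz":0,"claw":150},
    {"x":0,"y":1,"z":78,"rx":0,"ry":0,"rz":0,"claw":150},
    {"x":0,"y":1,"z":84,"rx":0,"ry":0,"rz":0,"claw":150},
    {"x":0,"y":1,"z":86,"rx":0,"ry":0,"rz":0,"claw":150},
    {"x":0,"y":1,"z":86,"rx":0,"ry":0,"rz":0,"claw":150},
    {"x":0,"y":1,"z":86,"rx":0,"ry":0,"rz":0,"claw":150}
  ]
}}

```text
time_s: 12.32
position: [0.5285, -0.1227, 0.0592]
tcp_rot: [[-0.674, 0.739, 0.001], [0.739, 0.674, -0.001], [-0.001, 0.001, -1.0]]
force: [0.4, 0.1, -0.8]
opening: 0.665
grasp_force: 30.0
```

```bash
python3 -c "
from h import *
to(.528,-.1237,.0552,42.4)"
```

```text
xyz mm [-0.3 -1.1  4. ] r/6deg [ 0.01  0.01 -0.  ] pos [ 0.5285 -0.1227  0.0592] F [ 0.4  0.1 -0.8] op 0.665 t 12.325 j [-24.9  40.7 101.9   0.   37.3 -67.3]
```

Emit:
{"method": "apply_moves", "body": {
  "rows": [
    {"x":0,"y":-1,"z":1,"rx":0,"ry":0,"rz":0,"claw":150},
    {"x":0,"y":-1,"z":2,"rx":0,"ry":0,"rz":0,"claw":150},
    {"x":0,"y":-1,"z":3,"rx":0,"ry":0,"rz":0,"claw":150},
    {"x":0,"y":-1,"z":3.5,"rx":0,"ry":0,"rz":0,"claw":150},
    {"x":0,"y":-1,"z":3.5,"rx":0,"ry":0,"rz":0,"claw":150},
    {"x":0,"y":-1,"z":3.5,"rx":0,"ry":0,"rz":0,"claw":150}
  ]
}}

```text
time_s: 13.08
position: [0.5274, -0.1232, 0.055]
tcp_rot: [[-0.674, 0.739, -0.0], [0.739, 0.674, 0.0], [0.0, -0.0, -1.0]]
force: [0.6, -0.2, -0.7]
opening: 0.663
grasp_force: 30.0
```

Emit:
{"method": "apply_moves", "body": {
  "rows": [
    {"x":0,"y":0,"z":0.4,"rx":0,"ry":0,"rz":0,"claw":150},
    {"x":0,"y":0,"z":0.4,"rx":0,"ry":0,"rz":0,"claw":150}
  ]
}}

```text
time_s: 13.32
position: [0.5274, -0.1232, 0.0548]
tcp_rot: [[-0.674, 0.739, 0.0], [0.739, 0.674, -0.0], [-0.0, 0.0, -1.0]]
force: [0.0, 0.2, 0.6]
opening: 0.663
grasp_force: 30.0
```

Emit:
{"method": "apply_moves", "body": {
  "rows": [
    {"x":0,"y":0,"z":0.4,"rx":0,"ry":0,"rz":0,"claw":80},
    {"x":0,"y":0,"z":0.4,"rx":0,"ry":0,"rz":0,"claw":40},
    {"x":0,"y":0,"z":0.4,"rx":0,"ry":0,"rz":0,"claw":10},
    {"x":0,"y":0,"z":0.4,"rx":0,"ry":0,"rz":0,"claw":10},
    {"x":0,"y":0,"z":-15,"rx":0,"ry":0,"rz":0,"claw":0},
    {"x":0,"y":0,"z":-55,"rx":0,"ry":0,"rz":0,"claw":0},
    {"x":0,"y":0,"z":-110,"rx":0,"ry":0,"rz":0,"claw":0},
    {"x":0,"y":0,"z":-170,"rx":0,"ry":0,"rz":0,"claw":0},
    {"x":0,"y":0,"z":-170,"rx":0,"ry":0,"rz":0,"claw":0}
  ]
}}

```text
time_s: 14.45
position: [0.5305, -0.1245, 0.2308]
tcp_rot: [[-0.674, 0.738, 0.012], [0.738, 0.674, -0.006], [-0.012, 0.005, -1.0]]
force: [1.0, -0.6, 0.0]
opening: 0.997
grasp_force: 0.0
```

```bash
python3 look.py w6 .43 .15 .2236 87.4
```

```text
bun [278.5 190. ] [ 251  163   56   55 2440] med [ 0.525 -0.12   0.051] top 0.054 @.017 [ 0.5303 -0.1264  0.017 ]
xyz mm [268.7 111.7   3. ] r/6deg [ 0.    0.07 -7.5 ] pos [ 0.5287 -0.1237  0.2281] F [ 0.2  0.7 -0.4] op 1.0 t 14.5 j [-25.   25.2  95.4  -0.   59.  -67.4]
```

Run:
```python
import numpy as np
D=[(.2074,.5889,.2467,30.3,112.4),(.4917,-.1275,.2165,23.8,124.3),(.5025,.0646,.3259,15.6,108.8),(.495,-.0803,.2237,22.6,123.8),(.535,.1495,.2228,26.7,120.4),(.5474,.1532,.0353,44.1,142.5),(.5285,-.1227,.0592,40.7,142.6)]
A=[];b=[]
for x,y,z,j,f in D:
    r=np.sqrt(x*x+y*y-.111**2); j,f=np.radians([j,f])
    A.append([1,0,np.sin(j),np.sin(f)]);b.append(r); A.append([0,1,np.cos(j),np.cos(f)]);b.append(z)
s,res,_,_=np.linalg.lstsq(np.array(A),np.array(b),rcond=None); print("a1,d1-L,a2,a3",s.round(4),res)
a1,dz,a2,a3=s
from scipy.optimize import fsolve
for x,y,z in((.4405,.2305,.034),(.4669,.342,.034),(.4405,.2305,.2)):
    r=np.sqrt(x*x+y*y-.111**2)
    q=fsolve(lambda q:[a1+a2*np.sin(q[0])+a3*np.sin(q[1])-r,dz+a2*np.cos(q[0])+a3*np.cos(q[1])-z],[.6,2.3]); qd=np.degrees(q)
    print(qd,"j5",180-qd[1],"elbow r",a1+a2*np.sin(q[0]),"elbow z+L",dz+a2*np.cos(q[0]),"wc r",r)
```

```text
a1,d1-L,a2,a3 [0.0061 0.0081 0.459  0.382 ] [0.00108512]
[ 38.90556673 150.13425224] j5 29.865747759597895 elbow r 0.2943815750871133 elbow z+L 0.3652802534168654 wc r 0.48461273198297217
[ 44.93274249 141.51699906] j5 38.483000941343136 elbow r 0.3302924256177951 elbow z+L 0.33303761313441715 wc r 0.5680128607698949
[ 22.4456271  127.45582405] j5 52.544175948931425 elbow r 0.18136163979040162 elbow z+L 0.4323214894104977 wc r 0.48461273198297217
```

View pics/side2.png

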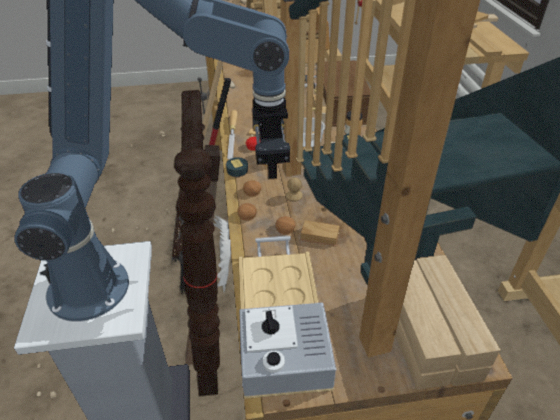

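Emit:
{"method": "apply_moves", "body": {
  "rows": [
    {"x":0,"y":0,"z":-50,"rx":0,"ry":0,"rz":1.7,"claw":0},
    {"x":35,"y":19,"z":-75,"rx":0,"ry":0,"rz":3.4,"claw":0},
    {"x":70,"y":38,"z":-75,"rx":0,"ry":0,"rz":5.1,"claw":0},
    {"x":105,"y":57,"z":-75,"rx":0,"ry":0,"rz":6.8,"claw":0},
    {"x":140,"y":76,"z":-75,"rx":0,"ry":0,"rz":8.5,"claw":0},
    {"x":175,"y":95,"z":-75,"rx":0,"ry":0,"rz":10.2,"claw":0},
    {"x":210,"y":114,"z":-75,"rx":0,"ry":0,"rz":11.9,"claw":0},
    {"x":245,"y":133,"z":-75,"rx":0,"ry":0,"rz":13.6,"claw":0},
    {"x":280,"y":152,"z":-75,"rx":0,"ry":0,"rz":15.3,"claw":0},
    {"x":300,"y":163,"z":-75,"rx":0,"ry":0,"rz":17,"claw":0}
  ]
}}

```text
time_s: 15.75
position: [0.4436, 0.2096, 0.2982]
tcp_rot: [[0.865, 0.502, -0.004], [0.502, -0.865, -0.001], [-0.004, -0.001, -1.0]]
force: [0.2, 0.2, 0.0]
opening: 1.0
grasp_force: 0.0
```

```bash
python3 -c "
from h import *
to(.452,.2305,.27,-92.6)
S=cloud('side',np.load('pics/side2.npy'))
print('wrist pts',S[55,268],S[70,268],S[110,268]); print('bun2 bracket');
P=cloud('top',np.load('pics/top2.npy')); A=np.concatenate([P.reshape(-1,3),S.reshape(-1,3)])
for y in np.arange(.12,.42,.04):
    q=A[(abs(A[:,1]-y)<.02)&(A[:,0]<.42)&(A[:,0]>.2)&(A[:,2]<.32)]
    for lo,hi in((.05,.12),(.12,.2),(.2,.3)):
        k=q[(q[:,2]>lo)&(q[:,2]<hi)]
        print(round(y,2),lo,len(k),k[:,0].max().round(3) if len(k) else '',end=' | ')
    print()
"
```

```text
xyz mm [ 17.9 -13.8  28.2] r/6deg [-0.    0.04  5.46] pos [0.4436 0.2096 0.2982] F [0.2 0.2 0. ] op 1.0 t 15.75 j [12.2 16.3 97.1  0.  66.9 72.1]
wrist pts [0.49377577 0.00371884 0.60470815] [0.49303948 0.00399655 0.57381714] [0.49340603 0.02776965 0.47132052]
bun2 bracket
0.12 0.05 368 0.347 | 0.12 0.12 678 0.345 | 0.12 0.2 806 0.347 | 
0.16 0.05 35 0.351 | 0.16 0.12 224 0.349 | 0.16 0.2 1052 0.355 | 
0.2 0.05 0  | 0.2 0.12 15 0.341 | 0.2 0.2 602 0.352 | 
0.24 0.05 0  | 0.24 0.12 0  | 0.24 0.2 536 0.334 | 
0.28 0.05 149 0.365 | 0.28 0.12 211 0.374 | 0.28 0.2 544 0.334 | 
0.32 0.05 22 0.365 | 0.32 0.12 357 0.377 | 0.32 0.2 551 0.337 | 
0.36 0.05 0  | 0.36 0.12 192 0.376 | 0.36 0.2 595 0.34 | 
0.4 0.05 0  | 0.4 0.12 0  | 0.4 0.2 558 0.335 |
```

Emit:
{"method": "apply_moves", "body": {
  "rows": [
    {"x":4,"y":-5,"z":0,"rx":0,"ry":0,"rz":1.6,"claw":0},
    {"x":8,"y":-10,"z":0,"rx":0,"ry":0,"rz":3.2,"claw":0},
    {"x":14,"y":-14,"z":30,"rx":0,"ry":0,"rz":4.8,"claw":0},
    {"x":18,"y":-14,"z":60,"rx":0,"ry":0,"rz":5.5,"claw":0},
    {"x":18,"y":-14,"z":75,"rx":0,"ry":0,"rz":5.5,"claw":0},
    {"x":18,"y":-14,"z":75,"rx":0,"ry":0,"rz":5.5,"claw":0},
    {"x":18,"y":-14,"z":75,"rx":0,"ry":0,"rz":5.5,"claw":0}
  ]
}}

```text
time_s: 16.62
position: [0.4539, 0.2294, 0.2246]
tcp_rot: [[0.999, -0.046, -0.001], [-0.046, -0.999, -0.0], [-0.001, 0.0, -1.0]]
force: [-0.3, 0.6, 0.5]
opening: 1.001
grasp_force: 0.0
```

```bash
python3 look.py w7 .4405 .2305 .0345 -92.6
```

```text
bun [546.8 131.4] [ 532  110   28   45 1062] med [ 0.527 -0.105  0.046] top 0.053 @.017 [ 0.527  -0.1342  0.017 ]
bun [179.2 184.3] [ 154  159   51   52 2072] med [0.47  0.338 0.031] top 0.034 @.017 [0.4672 0.3427 0.017 ]
bun [280.5 202.4] [ 254  176   54   54 2233] med [0.444 0.231 0.031] top 0.034 @.017 [0.4408 0.2308 0.017 ]
xyz mm [-13.8  -0.4 190.5] r/6deg [-0.   -0.01 -0.  ] pos [0.4542 0.2295 0.225 ] F [ 0.2 -0.3 -0.1] op 0.999 t 16.675 j [ 14.2  23.1 100.   -0.   56.8 106.8]
```

Emit:
{"method": "apply_moves", "body": {
  "rows": [
    {"x":-13,"y":-1,"z":50,"rx":0,"ry":0,"rz":0,"claw":0},
    {"x":-13,"y":-1,"z":100,"rx":0,"ry":0,"rz":0,"claw":0},
    {"x":-13,"y":-1,"z":140,"rx":0,"ry":0,"rz":0,"claw":0},
    {"x":-13,"y":-1,"z":170,"rx":0,"ry":0,"rz":0,"claw":0},
    {"x":-13,"y":-1,"z":186,"rx":0,"ry":0,"rz":0,"claw":0},
    {"x":-13,"y":-1,"z":190,"rx":0,"ry":0,"rz":0,"claw":0},
    {"x":-13,"y":-1,"z":190,"rx":0,"ry":0,"rz":0,"claw":100},
    {"x":-13,"y":-1,"z":190,"rx":0,"ry":0,"rz":0,"claw":150},
    {"x":-13,"y":-1,"z":190,"rx":0,"ry":0,"rz":0,"claw":150},
    {"x":-13,"y":-1,"z":190,"rx":0,"ry":0,"rz":0,"claw":150}
  ]
}}

```text
time_s: 17.92
position: [0.4414, 0.2311, 0.0353]
tcp_rot: [[0.999, -0.045, 0.001], [-0.045, -0.999, 0.0], [0.001, -0.0, -1.0]]
force: [0.4, -0.2, 3.6]
opening: 0.667
grasp_force: 30.0
```

Emit:
{"method": "apply_moves", "body": {
  "rows": [
    {"x":0,"y":0,"z":-15,"rx":0,"ry":0,"rz":0,"claw":150},
    {"x":0,"y":0,"z":-55,"rx":0,"ry":0,"rz":0,"claw":150},
    {"x":0,"y":0,"z":-105,"rx":0,"ry":0,"rz":0,"claw":150},
    {"x":5,"y":45,"z":-110,"rx":0,"ry":0,"rz":0,"claw":150},
    {"x":12,"y":95,"z":-110,"rx":0,"ry":0,"rz":0,"claw":150},
    {"x":18,"y":145,"z":-110,"rx":0,"ry":0,"rz":0,"claw":150},
    {"x":26,"y":195,"z":-110,"rx":0,"ry":0,"rz":0,"claw":150},
    {"x":26,"y":245,"z":-110,"rx":0,"ry":0,"rz":1.5,"claw":150},
    {"x":26,"y":295,"z":-110,"rx":0,"ry":0,"rz":3,"claw":150},
    {"x":26,"y":330,"z":-110,"rx":0,"ry":0,"rz":4.5,"claw":150}
  ]
}}

```text
time_s: 19.18
position: [0.4519, -0.1019, 0.1455]
tcp_rot: [[0.866, -0.5, 0.001], [-0.5, -0.866, -0.001], [0.001, -0.0, -1.0]]
force: [0.2, 1.5, -1.1]
opening: 0.664
grasp_force: 30.0
```

```bash
python3 -c "
from h import *
to(.452,-.1203,.059,-137.6)"
```

```text
xyz mm [ 9.2 15.8 86.5] r/6deg [-0.   -0.01  2.93] pos [ 0.4519 -0.1019  0.1455] F [ 0.2  1.5 -1.1] op 0.664 t 19.175 j [-26.6  27.8 110.5  -0.   41.6  93.4]
```

Emit:
{"method": "apply_moves", "body": {
  "rows": [
    {"x":9,"y":14,"z":0,"rx":0,"ry":0,"rz":1.5,"claw":150},
    {"x":9,"y":15,"z":20,"rx":0,"ry":0,"rz":2.9,"claw":150},
    {"x":9,"y":15,"z":50,"rx":0,"ry":0,"rz":2.9,"claw":150},
    {"x":9,"y":15,"z":72,"rx":0,"ry":0,"rz":2.9,"claw":150},
    {"x":9,"y":15,"z":82,"rx":0,"ry":0,"rz":2.9,"claw":150},
    {"x":9,"y":15,"z":85,"rx":0,"ry":0,"rz":2.9,"claw":150},
    {"x":9,"y":15,"z":85,"rx":0,"ry":0,"rz":2.9,"claw":150},
    {"x":9,"y":15,"z":85,"rx":0,"ry":0,"rz":2.9,"claw":150}
  ]
}}

```text
time_s: 20.18
position: [0.4528, -0.1175, 0.0603]
tcp_rot: [[0.682, -0.731, 0.001], [-0.731, -0.682, -0.001], [0.001, -0.0, -1.0]]
force: [0.6, -0.3, 0.2]
opening: 0.666
grasp_force: 30.0
```

```bash
python3 -c "
from h import *
to(.4522,-.1203,.0550,-137.6)"
```

```text
xyz mm [1.6 2.4 5.3] r/6deg [-0.   -0.01  0.1 ] pos [ 0.4528 -0.1175  0.0603] F [ 0.6 -0.3  0.2] op 0.666 t 20.175 j [-28.3  37.9 112.7  -0.   29.3 108.7]
```

Emit:
{"method": "apply_moves", "body": {
  "rows": [
    {"x":1.6,"y":2.4,"z":0,"rx":0,"ry":0,"rz":0,"claw":150},
    {"x":1.6,"y":2.4,"z":1,"rx":0,"ry":0,"rz":0,"claw":150},
    {"x":1.6,"y":2.4,"z":2,"rx":0,"ry":0,"rz":0,"claw":150},
    {"x":1.6,"y":2.4,"z":3,"rx":0,"ry":0,"rz":0,"claw":150},
    {"x":1.6,"y":2.4,"z":4,"rx":0,"ry":0,"rz":0,"claw":150},
    {"x":1.6,"y":2.4,"z":4.6,"rx":0,"ry":0,"rz":0,"claw":150},
    {"x":1.6,"y":2.4,"z":4.8,"rx":0,"ry":0,"rz":0,"claw":150},
    {"x":1.6,"y":2.4,"z":4.8,"rx":0,"ry":0,"rz":0,"claw":150}
  ]
}}

```text
time_s: 21.18
position: [0.452, -0.1203, 0.0549]
tcp_rot: [[0.682, -0.731, 0.001], [-0.731, -0.682, -0.0], [0.001, -0.0, -1.0]]
force: [0.5, -0.1, 1.4]
opening: 0.664
grasp_force: 30.0
```

Emit:
{"method": "apply_moves", "body": {
  "rows": [
    {"x":0,"y":0,"z":0,"rx":0,"ry":0,"rz":0,"claw":80},
    {"x":0,"y":0,"z":0,"rx":0,"ry":0,"rz":0,"claw":40},
    {"x":0,"y":0,"z":0,"rx":0,"ry":0,"rz":0,"claw":10},
    {"x":0,"y":0,"z":0,"rx":0,"ry":0,"rz":0,"claw":10},
    {"x":0,"y":0,"z":-15,"rx":0,"ry":0,"rz":0,"claw":0},
    {"x":0,"y":0,"z":-70,"rx":0,"ry":0,"rz":0,"claw":0},
    {"x":0,"y":0,"z":-130,"rx":0,"ry":0,"rz":0,"claw":0},
    {"x":0,"y":0,"z":-190,"rx":0,"ry":0,"rz":0,"claw":0},
    {"x":0,"y":0,"z":-245,"rx":0,"ry":0,"rz":0,"claw":0},
    {"x":0,"y":0,"z":-245,"rx":0,"ry":0,"rz":0,"claw":0}
  ]
}}

```text
time_s: 22.42
position: [0.4539, -0.1211, 0.3053]
tcp_rot: [[0.682, -0.731, 0.011], [-0.731, -0.682, -0.006], [0.012, -0.004, -1.0]]
force: [-0.2, -0.0, -0.7]
opening: 0.997
grasp_force: 0.0
```

```bash
python3 look.py w8 .48 .335 .30 -92.6
```

```text
bun [239.8 142.2] [ 217  120   46   46 1670] med [ 0.527 -0.125  0.051] top 0.054 @.017 [ 0.5286 -0.121   0.017 ]
bun [282.1 185. ] [ 260  163   46   45 1629] med [ 0.453 -0.122  0.051] top 0.054 @.017 [ 0.4487 -0.1168  0.017 ]
xyz mm [-314.1 -330.8    1.4] r/6deg [ 0.   -0.06 -7.4 ] pos [ 0.4523 -0.1203  0.3026] F [-0.7  0.5  0.2] op 1.001 t 22.475 j [-28.6  13.8  99.9  -0.   65.9 108.4]
```

Both seated (tops at 54 mm). On to the third foot.

Emit:
{"method": "apply_moves", "body": {
  "rows": [
    {"x":-38,"y":-41,"z":0,"rx":0,"ry":0,"rz":-1,"claw":0},
    {"x":-76,"y":-82,"z":0,"rx":0,"ry":0,"rz":-2,"claw":0},
    {"x":-114,"y":-123,"z":0,"rx":0,"ry":0,"rz":-3,"claw":0},
    {"x":-152,"y":-164,"z":0,"rx":0,"ry":0,"rz":-4,"claw":0},
    {"x":-190,"y":-205,"z":0,"rx":0,"ry":0,"rz":-5,"claw":0},
    {"x":-228,"y":-246,"z":0,"rx":0,"ry":0,"rz":-6,"claw":0},
    {"x":-266,"y":-287,"z":0,"rx":0,"ry":0,"rz":-7,"claw":0},
    {"x":-314,"y":-331,"z":10,"rx":0,"ry":0,"rz":-7.4,"claw":0},
    {"x":-314,"y":-331,"z":50,"rx":0,"ry":0,"rz":-7.4,"claw":0},
    {"x":-314,"y":-331,"z":78,"rx":0,"ry":0,"rz":-7.4,"claw":0}
  ]
}}

```text
time_s: 23.72
position: [0.4771, 0.3356, 0.2182]
tcp_rot: [[0.999, -0.043, -0.006], [-0.043, -0.999, -0.003], [-0.006, 0.003, -1.0]]
force: [-0.4, 0.4, 1.3]
opening: 1.002
grasp_force: 0.0
```

Emit:
{"method": "apply_moves", "body": {
  "rows": [
    {"x":0,"y":0,"z":0,"rx":0,"ry":0,"rz":0,"claw":0},
    {"x":0,"y":0,"z":0,"rx":0,"ry":0,"rz":0,"claw":0}
  ]
}}

```text
time_s: 23.98
position: [0.4798, 0.3351, 0.2219]
tcp_rot: [[0.999, -0.046, -0.0], [-0.046, -0.999, -0.0], [-0.0, 0.0, -1.0]]
force: [0.1, 0.5, 0.5]
opening: 0.998
grasp_force: 0.0
```

```bash
python3 look.py w9 .467 .3425 .0347 -92.6
```

```text
bun [275.  204.3] [ 248  177   54   53 2041] med [0.469 0.341 0.031] top 0.034 @.017 [0.4656 0.3426 0.017 ]
xyz mm [-13.9  -6.6 187.9] r/6deg [-0.01 -0.01 -0.01] pos [0.4803 0.3352 0.2226] F [-0.1 -0.1 -0.2] op 1.002 t 24.025 j [ 24.   28.9  89.4  -0.   61.6 116.6]
```

View pics/w9.png

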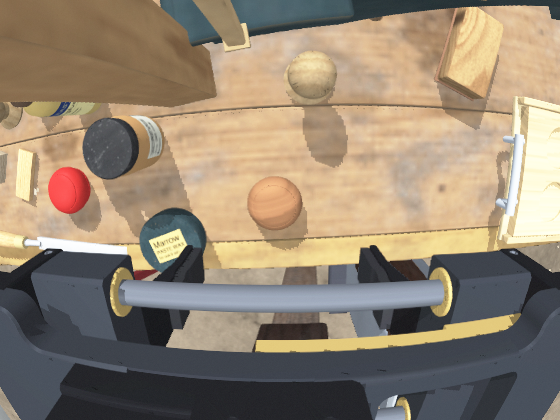

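The third foot is at (275,203); tin (175,240), red decoy (68,190), jar (120,147), finial (312,78) are left alone. No fourth foot shows.

Emit:
{"method": "apply_moves", "body": {
  "rows": [
    {"x":-14,"y":-7,"z":50,"rx":0,"ry":0,"rz":0,"claw":0},
    {"x":-14,"y":-7,"z":100,"rx":0,"ry":0,"rz":0,"claw":0},
    {"x":-14,"y":-7,"z":140,"rx":0,"ry":0,"rz":0,"claw":0},
    {"x":-14,"y":-7,"z":170,"rx":0,"ry":0,"rz":0,"claw":0},
    {"x":-14,"y":-7,"z":184,"rx":0,"ry":0,"rz":0,"claw":0},
    {"x":-14,"y":-7,"z":188,"rx":0,"ry":0,"rz":0,"claw":0},
    {"x":-14,"y":-7,"z":188,"rx":0,"ry":0,"rz":0,"claw":100},
    {"x":-14,"y":-7,"z":188,"rx":0,"ry":0,"rz":0,"claw":150},
    {"x":-14,"y":-7,"z":188,"rx":0,"ry":0,"rz":0,"claw":150},
    {"x":-14,"y":-7,"z":188,"rx":0,"ry":0,"rz":0,"claw":150}
  ]
}}

```text
time_s: 25.28
position: [0.4664, 0.343, 0.0345]
tcp_rot: [[0.999, -0.045, 0.001], [-0.045, -0.999, 0.0], [0.001, -0.0, -1.0]]
force: [-0.6, -1.0, 3.7]
opening: 0.662
grasp_force: 30.0
```

Emit:
{"method": "apply_moves", "body": {
  "rows": [
    {"x":0,"y":0,"z":-15,"rx":0,"ry":0,"rz":0,"claw":150},
    {"x":0,"y":0,"z":-55,"rx":0,"ry":0,"rz":0,"claw":150},
    {"x":0,"y":0,"z":-105,"rx":0,"ry":0,"rz":0,"claw":150},
    {"x":0,"y":45,"z":-110,"rx":0,"ry":0,"rz":0,"claw":150},
    {"x":0,"y":95,"z":-110,"rx":0,"ry":0,"rz":0,"claw":150},
    {"x":0,"y":150,"z":-110,"rx":0,"ry":0,"rz":0,"claw":150},
    {"x":2,"y":205,"z":-110,"rx":0,"ry":0,"rz":0,"claw":150},
    {"x":4,"y":260,"z":-110,"rx":0,"ry":0,"rz":0,"claw":150},
    {"x":6,"y":310,"z":-110,"rx":0,"ry":0,"rz":0,"claw":150},
    {"x":7,"y":360,"z":-110,"rx":0,"ry":0,"rz":0,"claw":150}
  ]
}}

```text
time_s: 26.52
position: [0.4568, -0.0188, 0.1447]
tcp_rot: [[0.999, -0.046, 0.002], [-0.046, -0.999, -0.0], [0.002, 0.0, -1.0]]
force: [0.6, -0.0, -1.1]
opening: 0.667
grasp_force: 30.0
```

Emit:
{"method": "apply_moves", "body": {
  "rows": [
    {"x":0,"y":26,"z":0,"rx":0,"ry":0,"rz":1.5,"claw":150},
    {"x":0,"y":27,"z":0,"rx":0,"ry":0,"rz":3,"claw":150},
    {"x":0,"y":27,"z":10,"rx":0,"ry":0,"rz":4.5,"claw":150},
    {"x":0,"y":27,"z":20,"rx":0,"ry":0,"rz":6,"claw":150},
    {"x":0,"y":27,"z":40,"rx":0,"ry":0,"rz":7.5,"claw":150},
    {"x":0,"y":27,"z":60,"rx":0,"ry":0,"rz":7.5,"claw":150},
    {"x":0,"y":27,"z":75,"rx":0,"ry":0,"rz":7.5,"claw":150},
    {"x":0,"y":27,"z":80,"rx":0,"ry":0,"rz":7.5,"claw":150},
    {"x":0,"y":27,"z":80,"rx":0,"ry":0,"rz":7.5,"claw":150},
    {"x":0,"y":27,"z":80,"rx":0,"ry":0,"rz":7.5,"claw":150}
  ]
}}

```text
time_s: 27.78
position: [0.4559, -0.0441, 0.0645]
tcp_rot: [[0.674, -0.739, 0.001], [-0.739, -0.674, -0.0], [0.001, -0.001, -1.0]]
force: [-0.7, -0.0, -0.3]
opening: 0.666
grasp_force: 30.0
```

```bash
python3 -c "
from h import *
to(.4554,-.0443,.0545,-137.6)"
```

```text
xyz mm [-0.2  0.5 10. ] r/6deg [-0.01 -0.01 -0.  ] pos [ 0.4559 -0.0441  0.0645] F [-0.7 -0.  -0.3] op 0.666 t 27.775 j [-19.6  37.1 114.    0.   28.8 118.1]
```

Emit:
{"method": "apply_moves", "body": {
  "rows": [
    {"x":0,"y":0.5,"z":4,"rx":0,"ry":0,"rz":0,"claw":150},
    {"x":0,"y":0.5,"z":6,"rx":0,"ry":0,"rz":0,"claw":150},
    {"x":0,"y":0.5,"z":7,"rx":0,"ry":0,"rz":0,"claw":150},
    {"x":0,"y":0.5,"z":8,"rx":0,"ry":0,"rz":0,"claw":150},
    {"x":0,"y":0.5,"z":9,"rx":0,"ry":0,"rz":0,"claw":150},
    {"x":0,"y":0.5,"z":9.5,"rx":0,"ry":0,"rz":0,"claw":150},
    {"x":0,"y":0.5,"z":9.5,"rx":0,"ry":0,"rz":0,"claw":150}
  ]
}}

```text
time_s: 28.65
position: [0.4551, -0.0444, 0.0543]
tcp_rot: [[0.674, -0.739, -0.0], [-0.739, -0.674, -0.0], [-0.0, 0.0, -1.0]]
force: [0.2, 0.5, -0.2]
opening: 0.669
grasp_force: 30.0
```

Emit:
{"method": "apply_moves", "body": {
  "rows": [
    {"x":0,"y":0,"z":0.4,"rx":0,"ry":0,"rz":0,"claw":150},
    {"x":0,"y":0,"z":0.4,"rx":0,"ry":0,"rz":0,"claw":150}
  ]
}}

```text
time_s: 28.9
position: [0.4551, -0.0444, 0.054]
tcp_rot: [[0.674, -0.739, 0.0], [-0.739, -0.674, -0.0], [0.0, -0.0, -1.0]]
force: [-1.4, 0.0, -0.5]
opening: 0.665
grasp_force: 30.0
```

Emit:
{"method": "apply_moves", "body": {
  "rows": [
    {"x":0,"y":0,"z":0.2,"rx":0,"ry":0,"rz":0,"claw":80},
    {"x":0,"y":0,"z":0.2,"rx":0,"ry":0,"rz":0,"claw":40},
    {"x":0,"y":0,"z":0.2,"rx":0,"ry":0,"rz":0,"claw":10},
    {"x":0,"y":0,"z":0.2,"rx":0,"ry":0,"rz":0,"claw":10},
    {"x":0,"y":0,"z":-15,"rx":0,"ry":0,"rz":0,"claw":0},
    {"x":0,"y":0,"z":-70,"rx":0,"ry":0,"rz":0,"claw":0},
    {"x":0,"y":0,"z":-130,"rx":0,"ry":0,"rz":0,"claw":0},
    {"x":0,"y":0,"z":-190,"rx":0,"ry":0,"rz":0,"claw":0},
    {"x":0,"y":0,"z":-245,"rx":0,"ry":0,"rz":0,"claw":0},
    {"x":0,"y":0,"z":-245,"rx":0,"ry":0,"rz":0,"claw":0}
  ]
}}

```text
time_s: 30.15
position: [0.4575, -0.0451, 0.3033]
tcp_rot: [[0.674, -0.738, 0.011], [-0.738, -0.674, -0.004], [0.01, -0.005, -1.0]]
force: [-0.3, -0.6, -0.4]
opening: 0.999
grasp_force: 0.0
```

Run:
```python
from m import *
im,d,p=snap("wrist","w10"); P=cloud("wrist",d,p)
for c,st,q,t in buns("wrist",im,p,d): print("bun",np.round(c,1),"med",np.round(q,3),"top",round(t,3),np.round(onz("wrist",*c,0.0365,p),4))
im,d,p=snap("top","top3");im2,d2,p2=snap("side","side3")
for n,I,D,pp in(("top",im,d,p),("side",im2,d2,p2)):
    for c,st,q,t in buns(n,I,pp,D): print(n,np.round(c,1),st[4],"med",np.round(q,3),round(t,3))
to(.5000,.03,.30,-92.6)
A=cv2.resize(im[70:275,0:290][:,:,::-1],None,fx=1.35,fy=1.35); B=cv2.resize(im2[40:260,200:420][:,:,::-1],None,fx=1.8,fy=1.8)
C=np.zeros((400,800,3),np.uint8);C[:A.shape[0],:A.shape[1]]=A;C[:B.shape[0],395:395+B.shape[1]]=B;cv2.imwrite("pics/c10.png",C)
```

```text
bun [282.7  99.1] med [ 0.527 -0.123  0.051] top 0.054 [ 0.5274 -0.1233  0.0365]
bun [325.4 142.9] med [ 0.454 -0.119  0.051] top 0.054 [ 0.4517 -0.1193  0.0365]
bun [282.7 184. ] med [ 0.457 -0.047  0.051] top 0.054 [ 0.4554 -0.0446  0.0365]
side [259.9 276.7] 80 med [ 0.448 -0.069  0.046] 0.052
side [262.5 295.4] 190 med [ 0.448 -0.133  0.049] 0.053
side [296.9 297.3] 78 med [ 0.533 -0.149  0.045] 0.053
xyz mm [-23.6 -83.9  -2.1] r/6deg [ 0.    0.02 -7.5 ] pos [ 0.454  -0.044   0.2979] F [-1.1 -0.1 -0.2] op 0.996 t 30.3 j [-19.6  13.3 101.5  -0.   65.3 118. ]
```

View pics/c10.png

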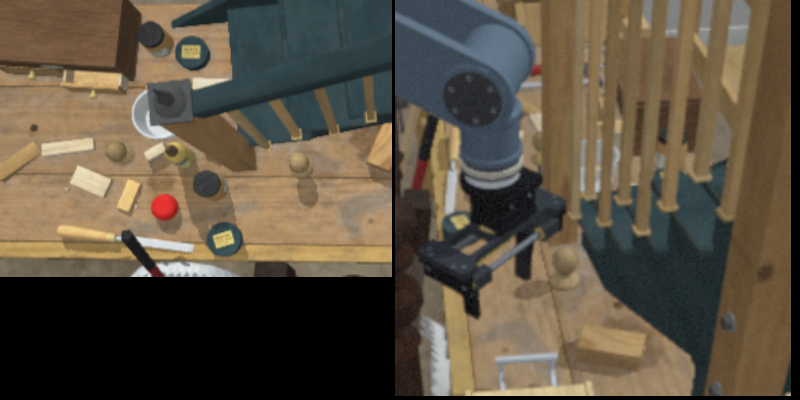

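All three feet seated (tops 54 mm, centres on pockets), and top/side crops show no fourth foot: only red ball (163,207), finials, tins, jars. Close the tray.

Emit:
{"method": "apply_moves", "body": {
  "rows": [
    {"x":-10,"y":-25,"z":0,"rx":0,"ry":0,"rz":-1.5,"claw":138},
    {"x":-20,"y":-50,"z":0,"rx":0,"ry":0,"rz":-3,"claw":138},
    {"x":-35,"y":-80,"z":0,"rx":0,"ry":0,"rz":-4.5,"claw":138},
    {"x":-47,"y":-105,"z":0,"rx":0,"ry":0,"rz":-6,"claw":138},
    {"x":-47,"y":-105,"z":20,"rx":0,"ry":0,"rz":-7.5,"claw":138},
    {"x":-47,"y":-105,"z":70,"rx":0,"ry":0,"rz":-7.5,"claw":138},
    {"x":-47,"y":-105,"z":120,"rx":0,"ry":0,"rz":-7.5,"claw":138},
    {"x":-47,"y":-105,"z":150,"rx":0,"ry":0,"rz":-7.5,"claw":138},
    {"x":-47,"y":-105,"z":150,"rx":0,"ry":0,"rz":-7.5,"claw":138},
    {"x":-47,"y":-105,"z":150,"rx":0,"ry":0,"rz":-7.5,"claw":138}
  ]
}}

```text
time_s: 31.55
position: [0.5009, 0.0611, 0.1487]
tcp_rot: [[0.999, -0.046, -0.001], [-0.046, -0.999, 0.0], [-0.001, -0.0, -1.0]]
force: [1.0, -0.9, 0.4]
opening: 0.461
grasp_force: 0.0
```

```bash
python3 -c "
from h import *
to(.4995,.0617,.0635,-92.6)"
```

```text
xyz mm [-1.4 -0.5 85.2] r/6deg [-0.    0.01 -0.  ] pos [0.5009 0.0611 0.1487] F [ 1.  -0.9  0.4] op 0.461 t 31.55 j [ -5.8  29.8 104.5  -0.   45.7  86.9]
```

Emit:
{"method": "apply_moves", "body": {
  "rows": [
    {"x":0,"y":0,"z":30,"rx":0,"ry":0,"rz":0,"claw":138},
    {"x":0,"y":0,"z":55,"rx":0,"ry":0,"rz":0,"claw":138},
    {"x":0,"y":0,"z":75,"rx":0,"ry":0,"rz":0,"claw":138},
    {"x":0,"y":0,"z":85,"rx":0,"ry":0,"rz":0,"claw":138},
    {"x":0,"y":0,"z":85,"rx":0,"ry":0,"rz":0,"claw":138},
    {"x":0,"y":0,"z":85,"rx":0,"ry":0,"rz":0,"claw":200},
    {"x":0,"y":0,"z":85,"rx":0,"ry":0,"rz":0,"claw":250},
    {"x":0,"y":0,"z":85,"rx":0,"ry":0,"rz":0,"claw":250},
    {"x":0,"y":0,"z":85,"rx":0,"ry":0,"rz":0,"claw":250}
  ]
}}

```text
time_s: 32.67
position: [0.5011, 0.0612, 0.0643]
tcp_rot: [[0.999, -0.046, 0.001], [-0.046, -0.999, 0.0], [0.001, -0.0, -1.0]]
force: [0.7, 0.2, 1.8]
opening: 0.132
grasp_force: 30.0
```

Emit:
{"method": "apply_moves", "body": {
  "rows": [
    {"x":0,"y":4,"z":0,"rx":0,"ry":0,"rz":0,"claw":250},
    {"x":0,"y":12,"z":0,"rx":0,"ry":0,"rz":0,"claw":250},
    {"x":0,"y":24,"z":0,"rx":0,"ry":0,"rz":0,"claw":250},
    {"x":0,"y":37,"z":0,"rx":0,"ry":0,"rz":0,"claw":250},
    {"x":0,"y":50,"z":0,"rx":0,"ry":0,"rz":0,"claw":250},
    {"x":0,"y":63,"z":0,"rx":0,"ry":0,"rz":0,"claw":250},
    {"x":0,"y":76,"z":0,"rx":0,"ry":0,"rz":0,"claw":250},
    {"x":0,"y":87,"z":0,"rx":0,"ry":0,"rz":0,"claw":250},
    {"x":0,"y":95,"z":0,"rx":0,"ry":0,"rz":0,"claw":250},
    {"x":0,"y":100,"z":0,"rx":0,"ry":0,"rz":0,"claw":250}
  ]
}}

```text
time_s: 33.92
position: [0.4962, -0.04, 0.0642]
tcp_rot: [[0.999, -0.047, 0.0], [-0.047, -0.999, -0.0], [0.0, 0.0, -1.0]]
force: [0.2, 1.8, 4.9]
opening: 0.128
grasp_force: 30.0
```

Emit:
{"method": "apply_moves", "body": {
  "rows": [
    {"x":0,"y":6,"z":0,"rx":0,"ry":0,"rz":0,"claw":250},
    {"x":0,"y":16,"z":0,"rx":0,"ry":0,"rz":0,"claw":250},
    {"x":0,"y":28,"z":0,"rx":0,"ry":0,"rz":0,"claw":250},
    {"x":0,"y":41,"z":0,"rx":0,"ry":0,"rz":0,"claw":250},
    {"x":0,"y":54,"z":0,"rx":0,"ry":0,"rz":0,"claw":250},
    {"x":0,"y":67,"z":0,"rx":0,"ry":0,"rz":0,"claw":250},
    {"x":0,"y":78,"z":0,"rx":0,"ry":0,"rz":0,"claw":250},
    {"x":0,"y":86,"z":0,"rx":0,"ry":0,"rz":0,"claw":250},
    {"x":0,"y":92,"z":0,"rx":0,"ry":0,"rz":0,"claw":250},
    {"x":0,"y":95,"z":0,"rx":0,"ry":0,"rz":0,"claw":250}
  ]
}}

```text
time_s: 35.17
position: [0.4916, -0.1337, 0.0642]
tcp_rot: [[0.999, -0.049, -0.0], [-0.049, -0.999, 0.002], [-0.0, -0.002, -1.0]]
force: [4.7, 13.2, 7.5]
opening: 0.127
grasp_force: 30.0
```

Emit:
{"method": "apply_moves", "body": {
  "rows": [
    {"x":0,"y":1,"z":0,"rx":0,"ry":0,"rz":0,"claw":250},
    {"x":0,"y":2,"z":0,"rx":0,"ry":0,"rz":0,"claw":250},
    {"x":0,"y":2,"z":0,"rx":0,"ry":0,"rz":0,"claw":250}
  ]
}}

```text
time_s: 35.55
position: [0.4916, -0.1337, 0.0642]
tcp_rot: [[0.999, -0.048, -0.0], [-0.048, -0.999, 0.004], [-0.0, -0.004, -1.0]]
force: [4.5, 12.5, 6.9]
opening: 0.128
grasp_force: 30.0
```

Emit:
{"method": "apply_moves", "body": {
  "rows": [
    {"x":0,"y":3,"z":0,"rx":0,"ry":0,"rz":0,"claw":250},
    {"x":0,"y":5,"z":0,"rx":0,"ry":0,"rz":0,"claw":250},
    {"x":0,"y":5,"z":0,"rx":0,"ry":0,"rz":0,"claw":250}
  ]
}}

```text
time_s: 35.92
position: [0.4914, -0.1341, 0.0642]
tcp_rot: [[0.999, -0.052, -0.001], [-0.052, -0.999, 0.011], [-0.001, -0.011, -1.0]]
force: [12.1, 30.7, 9.4]
opening: 0.127
grasp_force: 30.0
```

Emit:
{"method": "apply_moves", "body": {
  "rows": [
    {"x":0,"y":-5,"z":0,"rx":0,"ry":0,"rz":0,"claw":250},
    {"x":0,"y":-6,"z":0,"rx":0,"ry":0,"rz":0,"claw":138},
    {"x":0,"y":-6,"z":0,"rx":0,"ry":0,"rz":0,"claw":138},
    {"x":0,"y":-6,"z":0,"rx":0,"ry":0,"rz":0,"claw":138},
    {"x":0,"y":-6,"z":-30,"rx":0,"ry":0,"rz":0,"claw":138},
    {"x":0,"y":-6,"z":-85,"rx":0,"ry":0,"rz":0,"claw":138},
    {"x":0,"y":-6,"z":-145,"rx":0,"ry":0,"rz":0,"claw":138},
    {"x":0,"y":-6,"z":-205,"rx":0,"ry":0,"rz":0,"claw":138},
    {"x":0,"y":-6,"z":-205,"rx":0,"ry":0,"rz":0,"claw":138}
  ]
}}

```text
time_s: 37.05
position: [0.4946, -0.1367, 0.2739]
tcp_rot: [[0.999, -0.046, 0.01], [-0.046, -0.999, -0.006], [0.011, 0.005, -1.0]]
force: [-0.7, 0.3, -0.2]
opening: 0.457
grasp_force: 0.0
```

Run:
```python
from m import *
im,d,p=snap("top","top4");P=cloud("top",d,p)
q=P[(abs(P[...,2]-0.052)<0.01)&(P[...,1]<-0.1)&(P[...,1]>-0.18)&(P[...,0]<0.6)&(P[...,0]>0.4)]; print("handle",q.mean(0))
to(.44,-.258,.27,-182.6)
```

```text
handle [nan nan nan]
xyz mm [-47.1 124.5   1.2] r/6deg [-0.02 -0.06 14.99] pos [ 0.4928 -0.1358  0.2711] F [-0.2 -0.3 -1. ] op 0.458 t 37.1 j [-27.9  19.6  96.8  -0.   63.3  64.7]<stdin>:3: RuntimeWarning: Mean of empty slice.
  ret = um.true_divide(
```

Emit:
{"method": "apply_moves", "body": {
  "rows": [
    {"x":-5,"y":14,"z":0,"rx":0,"ry":0,"rz":1.7,"claw":138},
    {"x":-10,"y":28,"z":0,"rx":0,"ry":0,"rz":3.4,"claw":138},
    {"x":-15,"y":42,"z":0,"rx":0,"ry":0,"rz":5.1,"claw":138},
    {"x":-20,"y":56,"z":0,"rx":0,"ry":0,"rz":6.8,"claw":138},
    {"x":-25,"y":70,"z":0,"rx":0,"ry":0,"rz":8.5,"claw":138},
    {"x":-30,"y":84,"z":0,"rx":0,"ry":0,"rz":10.2,"claw":138},
    {"x":-35,"y":98,"z":0,"rx":0,"ry":0,"rz":11.9,"claw":138},
    {"x":-40,"y":112,"z":0,"rx":0,"ry":0,"rz":13.6,"claw":138},
    {"x":-47,"y":124,"z":0,"rx":0,"ry":0,"rz":15,"claw":138},
    {"x":-47,"y":124,"z":0,"rx":0,"ry":0,"rz":15,"claw":138}
  ]
}}

```text
time_s: 38.35
position: [0.438, -0.2565, 0.2669]
tcp_rot: [[-0.046, -0.999, -0.003], [-0.999, 0.046, 0.003], [-0.003, 0.004, -1.0]]
force: [0.3, 0.2, -0.4]
opening: 0.463
grasp_force: 0.0
```

```bash
cat > rect.py <<'E'
from h import *
def rect(g,p,z,x0,x1,y0,y1,s=0.0005):
    X,Y=np.meshgrid(np.arange(x1,x0,-s),np.arange(y1,y0,-s),indexing="ij")
    q=(np.stack([X,Y,np.full_like(X,z)],-1)-np.array(p["xyz"]))@np.array(p["orientation"])
    x,y,zz=q[...,0],-q[...,1],-q[...,2]; r=np.hypot(x,y)
    k=(np.arctan2(r,zz)/r if p["fx"]<400 else 1/zz)*p["fx"]
    return cv2.remap(g,(p["cx"]+x*k).astype(np.float32),(p["cy"]+y*k).astype(np.float32),cv2.INTER_LINEAR)
E
python3 - <<'E'
from rect import *
im,d,p=snap("wrist","w11"); P=cloud("wrist",d,p)
m=(abs(P[...,2]-.122)<.004)&(abs(P[...,0]-.452)<.045)&(abs(P[...,1]+.255)<.045)
q=P[m]; q=q[np.hypot(*(q[:,:2]-np.median(q[:,:2],0)).T)<.03]
r=cv2.minAreaRect(q[:,:2].astype(np.float32)); print("bar",len(q),q.mean(0),r, q[:,2].max())
e,v=np.linalg.eigh(np.cov(q[:,:2].T)); print("axis",np.degrees(np.arctan2(v[1,1],v[0,1])),np.sqrt(e))
g=im[:,:,::-1]; A=rect(g,p,.123,.37,.59,-.39,-.11); cv2.imwrite("pics/r11.png",A)
to(.452,-.256,.126,-182.6)
E
```

```text
bar 851 [ 0.45364838 -0.25678568  0.12215134] ((0.453867644071579, -0.2556288242340088), (0.014979882165789604, 0.049501046538352966), 3.119241952896118) 0.12512719120669197
axis 93.38184556675262 [0.00420994 0.0139994 ]
xyz mm [ -0.3 -14.  141.2] r/6deg [0.03 0.03 0.01] pos [ 0.4384 -0.2561  0.2673] F [ 0.4 -0.6 -0.5] op 0.461 t 38.4 j [-42.9  19.8  97.2   0.   63.2 139.6]
```

View pics/r11.png

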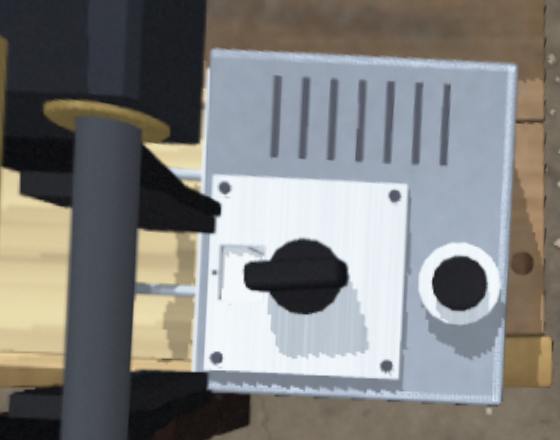

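Knob axis at about (.454,-.256); its bar stands ~5.8° counter-clockwise of the box axis, window (235,275) blank: the wheel is near +0.1 rad. Grip it aligned, then turn +174°.

Emit:
{"method": "apply_moves", "body": {
  "rows": [
    {"x":-1,"y":-15.5,"z":30,"rx":0,"ry":0,"rz":-1,"claw":138},
    {"x":-1,"y":-15.5,"z":70,"rx":0,"ry":0,"rz":-1,"claw":138},
    {"x":-1,"y":-15.5,"z":110,"rx":0,"ry":0,"rz":-1,"claw":138},
    {"x":-1,"y":-15.5,"z":132,"rx":0,"ry":0,"rz":-1,"claw":138},
    {"x":-1,"y":-15.5,"z":140,"rx":0,"ry":0,"rz":-1,"claw":138},
    {"x":-1,"y":-15.5,"z":140,"rx":0,"ry":0,"rz":-1,"claw":138},
    {"x":-1,"y":-15.5,"z":140,"rx":0,"ry":0,"rz":-1,"claw":200},
    {"x":-1,"y":-15.5,"z":140,"rx":0,"ry":0,"rz":-1,"claw":250},
    {"x":-1,"y":-15.5,"z":140,"rx":0,"ry":0,"rz":-1,"claw":250},
    {"x":-1,"y":-15.5,"z":140,"rx":0,"ry":0,"rz":-1,"claw":250}
  ]
}}

```text
time_s: 39.65
position: [0.4545, -0.2563, 0.1296]
tcp_rot: [[0.06, -0.998, -0.001], [-0.998, -0.06, -0.001], [0.001, 0.001, -1.0]]
force: [-2.7, -1.1, 4.4]
opening: 0.169
grasp_force: 30.0
```

```bash
python3 -c "
from h import *
to(.4539,-.2556,.126,-176.8)
s=read_state();print(s['moment'])"
```

```text
xyz mm [-0.7  0.5  3.6] r/6deg [ 0.01 -0.01  0.04] pos [ 0.4545 -0.2563  0.1296] F [-2.7 -1.1  4.4] op 0.169 t 39.65 j [-4.170e+01  3.260e+01  1.029e+02 -1.000e-01  4.450e+01  1.350e+02]
[-0.04758154  0.63041154  0.00276571]
```

Emit:
{"method": "apply_moves", "body": {
  "rows": [
    {"x":0,"y":0,"z":0,"rx":0,"ry":0,"rz":-1.5,"claw":250},
    {"x":0,"y":0,"z":0,"rx":0,"ry":0,"rz":-3,"claw":250},
    {"x":0,"y":0,"z":0,"rx":0,"ry":0,"rz":-4.5,"claw":250},
    {"x":0,"y":0,"z":0,"rx":0,"ry":0,"rz":-6,"claw":250},
    {"x":0,"y":0,"z":0,"rx":0,"ry":0,"rz":-7.5,"claw":250}
  ]
}}

```text
time_s: 40.28
position: [0.4548, -0.2562, 0.1296]
tcp_rot: [[0.751, -0.66, 0.0], [-0.66, -0.751, -0.0], [0.0, 0.0, -1.0]]
force: [-1.5, 1.4, 4.1]
opening: 0.171
grasp_force: 30.0
```

```bash
python3 -c "
from h import *
to(.4539,-.2556,.1296,-131.6)
s=read_state();print(s['moment'])"
```

```text
xyz mm [-1.1  0.2 -0. ] r/6deg [ 0.   -0.    0.04] pos [ 0.4548 -0.2562  0.1296] F [-1.5  1.4  4.1] op 0.171 t 40.275 j [-41.7  32.6 102.9  -0.   44.5  89.7]
[-0.0010505   0.45090661 -0.05206144]
```

Turning smoothly with little side force. Continue to the target.

Emit:
{"method": "apply_moves", "body": {
  "rows": [
    {"x":0,"y":0,"z":0,"rx":0,"ry":0,"rz":-1.5,"claw":250},
    {"x":0,"y":0,"z":0,"rx":0,"ry":0,"rz":-3,"claw":250},
    {"x":0,"y":0,"z":0,"rx":0,"ry":0,"rz":-4.5,"claw":250},
    {"x":0,"y":0,"z":0,"rx":0,"ry":0,"rz":-6,"claw":250},
    {"x":0,"y":0,"z":0,"rx":0,"ry":0,"rz":-7.5,"claw":250},
    {"x":0,"y":0,"z":0,"rx":0,"ry":0,"rz":-9,"claw":250},
    {"x":0,"y":0,"z":0,"rx":0,"ry":0,"rz":-10.5,"claw":250},
    {"x":0,"y":0,"z":0,"rx":0,"ry":0,"rz":-12,"claw":250},
    {"x":0,"y":0,"z":0,"rx":0,"ry":0,"rz":-13.5,"claw":250},
    {"x":0,"y":0,"z":0,"rx":0,"ry":0,"rz":-15,"claw":250}
  ]
}}

```text
time_s: 41.52
position: [0.4548, -0.2555, 0.1295]
tcp_rot: [[0.661, 0.751, -0.0], [0.751, -0.661, 0.001], [0.001, -0.001, -1.0]]
force: [-0.6, 2.5, 4.9]
opening: 0.168
grasp_force: 30.0
```

```bash
python3 -c "
from h import *
to(.4548,-.2562,.1296,-2.6)
s=read_state();print(s['moment'])"
```

```text
xyz mm [-0.5  0.5 -0.1] r/6deg [-0.   -0.01 -6.46] pos [ 0.4548 -0.2555  0.1295] F [-0.6  2.5  4.9] op 0.168 t 41.525 j [-4.160e+01  3.260e+01  1.029e+02  1.000e-01  4.450e+01 -3.000e-01]
[ 0.21543122  0.28550634 -0.04728814]
```

Emit:
{"method": "apply_moves", "body": {
  "rows": [
    {"x":0,"y":0,"z":0,"rx":0,"ry":0,"rz":-1.5,"claw":250},
    {"x":0,"y":0,"z":0,"rx":0,"ry":0,"rz":-3,"claw":250},
    {"x":0,"y":0,"z":0,"rx":0,"ry":0,"rz":-4.5,"claw":250},
    {"x":0,"y":0,"z":0,"rx":0,"ry":0,"rz":-5.8,"claw":250},
    {"x":0,"y":0,"z":0,"rx":0,"ry":0,"rz":-6.45,"claw":250},
    {"x":0,"y":0,"z":0,"rx":0,"ry":0,"rz":-6.45,"claw":250},
    {"x":0,"y":0,"z":0,"rx":0,"ry":0,"rz":-6.45,"claw":250}
  ]
}}

```text
time_s: 42.4
position: [0.4545, -0.2554, 0.1296]
tcp_rot: [[0.051, 0.999, -0.001], [0.999, -0.051, 0.001], [0.001, -0.001, -1.0]]
force: [-2.2, 3.1, 6.7]
opening: 0.165
grasp_force: 30.0
```

Emit:
{"method": "apply_moves", "body": {
  "rows": [
    {"x":0,"y":0,"z":0,"rx":0,"ry":0,"rz":0,"claw":138},
    {"x":0,"y":0,"z":0,"rx":0,"ry":0,"rz":0,"claw":138},
    {"x":0,"y":0,"z":0,"rx":0,"ry":0,"rz":0,"claw":138},
    {"x":0,"y":0,"z":-30,"rx":0,"ry":0,"rz":0,"claw":138},
    {"x":0,"y":0,"z":-80,"rx":0,"ry":0,"rz":0,"claw":138},
    {"x":15,"y":0,"z":-120,"rx":0,"ry":0,"rz":0,"claw":138},
    {"x":30,"y":0,"z":-140,"rx":0,"ry":0,"rz":0,"claw":138},
    {"x":30,"y":0,"z":-140,"rx":0,"ry":0,"rz":0,"claw":138},
    {"x":30,"y":0,"z":-140,"rx":0,"ry":0,"rz":0,"claw":138}
  ]
}}

```text
time_s: 43.52
position: [0.4561, -0.2262, 0.268]
tcp_rot: [[0.051, 0.999, -0.001], [0.999, -0.051, 0.001], [0.0, -0.001, -1.0]]
force: [-0.6, 0.0, 0.2]
opening: 0.459
grasp_force: 0.0
```

Run:
```python
from rect import *
im,d,p=snap("wrist","w12"); P=cloud("wrist",d,p)
m=(abs(P[...,2]-.122)<.004)&(abs(P[...,0]-.454)<.03)&(abs(P[...,1]+.2556)<.03)
q=P[m]; r=cv2.minAreaRect(q[:,:2].astype(np.float32)); e,v=np.linalg.eigh(np.cov(q[:,:2].T)); print("bar",len(q),r,"axis",np.degrees(np.arctan2(v[1,1],v[0,1])))
g=im[:,:,::-1]; A=rect(g,p,.093,.39,.53,-.38,-.12,.00035); cv2.imwrite("pics/r12.png",A)
to(.451,-.341,.15,-2.6)
m=(abs(P[...,2]-.108)<.003)&(abs(P[...,0]-.451)<.03)&(abs(P[...,1]+.341)<.03); print("btn",m.sum(),P[m].mean(0) if m.any() else "")
```

```text
bar 779 ((0.45329850912094116, -0.2544623017311096), (0.048814814537763596, 0.014389609917998314), 87.4861831665039) axis 86.86007509597927
xyz mm [-115.     1.1  117.6] r/6deg [-0.02 -0.01 -0.05] pos [ 0.4559 -0.2262  0.2677] F [ 0.4  0.1 -0.6] op 0.46 t 43.575 j [-39.   19.9  97.1  -0.   63.2 -36. ]
btn 57 [ 0.44924953 -0.35007832  0.10811176]
```

View pics/r12.png

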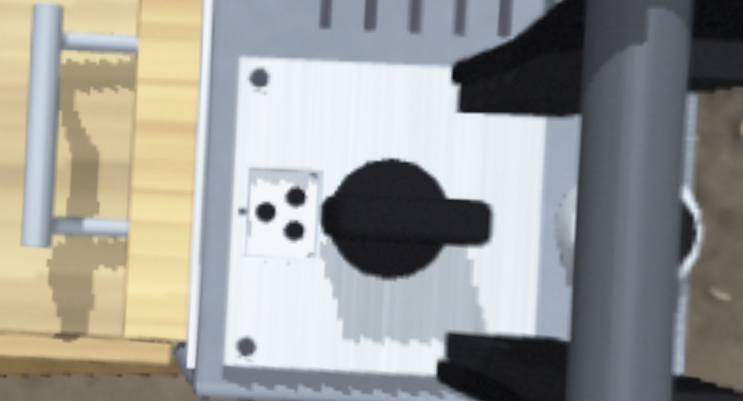

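Window shows three dots (265,211), (295,196), (294,231) squarely in the window (rows 169–257, centre 213). Handle home. Now the button.

Emit:
{"method": "apply_moves", "body": {
  "rows": [
    {"x":-40,"y":0,"z":0,"rx":0,"ry":0,"rz":0,"claw":255},
    {"x":-80,"y":0,"z":0,"rx":0,"ry":0,"rz":0,"claw":255},
    {"x":-114,"y":-0.5,"z":20,"rx":0,"ry":0,"rz":0,"claw":255},
    {"x":-114,"y":-0.5,"z":60,"rx":0,"ry":0,"rz":0,"claw":255},
    {"x":-114,"y":-0.5,"z":95,"rx":0,"ry":0,"rz":0,"claw":255},
    {"x":-114,"y":-0.5,"z":120,"rx":0,"ry":0,"rz":0,"claw":255},
    {"x":-114,"y":-0.5,"z":126,"rx":0,"ry":0,"rz":0,"claw":255},
    {"x":-114,"y":-0.5,"z":126,"rx":0,"ry":0,"rz":0,"claw":255}
  ]
}}

```text
time_s: 44.58
position: [0.4499, -0.3401, 0.1422]
tcp_rot: [[0.051, 0.999, -0.001], [0.999, -0.051, 0.001], [0.001, -0.001, -1.0]]
force: [1.0, 0.5, -0.2]
opening: 0.006
grasp_force: 0.0
```

```bash
python3 -c "
from h import *
to(.4495,-.3405,.127,-2.9)"
```

```text
xyz mm [-0.4 -0.4 15.2] r/6deg [-0.01 -0.01 -0.01] pos [ 0.4499 -0.3401  0.1422] F [ 1.   0.5 -0.2] op 0.006 t 44.575 j [-48.4  33.9  96.3  -0.   49.9 -45.5]
```

Emit:
{"method": "apply_moves", "body": {
  "rows": [
    {"x":0,"y":0,"z":6,"rx":0,"ry":0,"rz":0,"claw":255},
    {"x":0,"y":0,"z":10,"rx":0,"ry":0,"rz":0,"claw":255},
    {"x":0,"y":0,"z":12,"rx":0,"ry":0,"rz":0,"claw":255},
    {"x":0,"y":0,"z":14,"rx":0,"ry":0,"rz":0,"claw":255},
    {"x":0,"y":0,"z":15.5,"rx":0,"ry":0,"rz":0,"claw":255},
    {"x":0,"y":0,"z":16,"rx":0,"ry":0,"rz":0,"claw":255},
    {"x":0,"y":0,"z":16,"rx":0,"ry":0,"rz":0,"claw":255}
  ]
}}

```text
time_s: 45.45
position: [0.4505, -0.3403, 0.1274]
tcp_rot: [[0.051, 0.999, 0.001], [0.999, -0.051, -0.001], [-0.001, 0.001, -1.0]]
force: [0.5, 0.4, 5.4]
opening: 0.001
grasp_force: 2.6
```

Emit:
{"method": "apply_moves", "body": {
  "rows": [
    {"x":0,"y":0,"z":1,"rx":0,"ry":0,"rz":0,"claw":255},
    {"x":0,"y":0,"z":2,"rx":0,"ry":0,"rz":0,"claw":255},
    {"x":0,"y":0,"z":2,"rx":0,"ry":0,"rz":0,"claw":255}
  ]
}}

```text
time_s: 45.82
position: [0.4505, -0.3403, 0.1272]
tcp_rot: [[0.051, 0.999, 0.001], [0.999, -0.051, -0.001], [-0.001, 0.001, -1.0]]
force: [-1.8, 2.0, 15.8]
opening: 0.005
grasp_force: 8.2
```

Button is bottomed (15.8 N, no further travel). Release and retreat upward.

Emit:
{"method": "apply_moves", "body": {
  "rows": [
    {"x":0,"y":0,"z":-4,"rx":0,"ry":0,"rz":0,"claw":255},
    {"x":0,"y":0,"z":-15,"rx":0,"ry":0,"rz":0,"claw":255},
    {"x":0,"y":0,"z":-50,"rx":0,"ry":0,"rz":0,"claw":255},
    {"x":0,"y":0,"z":-100,"rx":0,"ry":0,"rz":0,"claw":255},
    {"x":50,"y":0,"z":-150,"rx":0,"ry":0,"rz":0,"claw":255},
    {"x":100,"y":0,"z":-190,"rx":0,"ry":0,"rz":0,"claw":255},
    {"x":150,"y":0,"z":-200,"rx":0,"ry":0,"rz":0,"claw":255},
    {"x":150,"y":0,"z":-200,"rx":0,"ry":0,"rz":0,"claw":255},
    {"x":150,"y":0,"z":-200,"rx":0,"ry":0,"rz":0,"claw":255}
  ]
}}

```text
time_s: 46.95
position: [0.4575, -0.1901, 0.3247]
tcp_rot: [[0.05, 0.999, -0.001], [0.999, -0.05, -0.0], [-0.0, -0.001, -1.0]]
force: [0.3, 0.2, -0.5]
opening: 0.004
grasp_force: 0.0
```

Run:
```python
from m import *
for n in("top","side","wrist"):
    im,d,p=snap(n,n+"9"); P=cloud(n,d,p)
    for c,st,q,t in buns(n,im,p,d): print(n,np.round(c,1),st[4],"med",np.round(q,3),round(t,3))
    m=(abs(P[...,2]-.108)<.004)&(abs(P[...,0]-.45)<.012)&(abs(P[...,1]+.3405)<.012); print(n,"btn",m.sum(),np.median(P[m][:,2]) if m.any() else "")
    m=(abs(P[...,2]-0.052)<0.01)&(P[...,1]<-0.1)&(P[...,1]>-0.175)&(P[...,0]<0.57)&(P[...,0]>0.42); print("handle",m.sum(),P[m].mean(0))
```

```text
top btn 0 
handle 121 [ 0.49102678 -0.13537007  0.05524539]
side btn 107 0.10694659370338144
handle 190 [ 0.48838306 -0.13825407  0.05259735]
wrist btn 2 0.10800630468103678
handle 705 [ 0.48931577 -0.13233595  0.0552522 ]
```

View pics/wrist9.png

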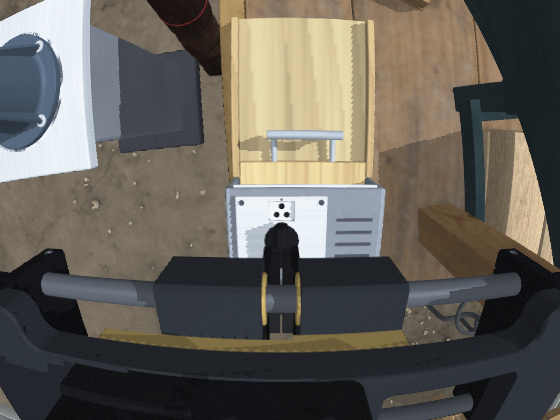

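The tray is home with its handle at (305,135). Three dots sit centred in the window at (282,211), and the button is back up.

```bash
python3 -c "
from rig import hand_in
print(hand_in())"
```

```text
the job is handed in; nothing more can be done
None
```

The job is handed in: I found three bun feet on the bench and set each flat side down in its own tray pocket, slid the tray home against its stop, turned the wheel to three centred dots, then pressed and released start.

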